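Pour the wing bolts into the bolt box and fit its cover

ROBOT

A 6-joint arm with a two-finger parallel gripper is mounted at the origin on the work surface. World frame = base frame: x ahead of the robot, y to its left, z up, the work surface at z = 0. Lengths are in m, angles in rad, forces in N, time in s.
With the tool pointing down it reaches from about 0.425 to 0.95 m from the base axis. Payload 3.5 kg.
Tool frame: the origin (TCP) lies on the centre line of the jaws, within the pads' length; the fingertips stand 25 mm ahead of it and the grasp point (between the pads) lies 6 mm ahead of it; y points along the fingers, z is the direction in which the jaws open and shut, and the axes are right-handed (so a half turn about y gives the same grasp; the last joint's range is limited). The gripper opens to 85 mm and grips with 20 to 120 N. Pads are 22 mm wide; open, the fingers measure 114 mm over their backs; the gripper's body (76 mm by 85 mm) begins 54 mm behind the grasp point. The pads swing forward as they close: fully open they stand 13 mm farther back than shut.
Start: joints at [1.13, 0.286, 1.577, -0, 1.279, -0.15], TCP at [0.193, 0.647, 0.256] pointing down, gripper open.
Joint ranges: [-2.77, 2.77], [-0.9, 2.22], [0.21, 2.48], [-1.53, 4.67], [0.24, 2.81], [-2.84, 2.84]. Speed limits (rad/s): [2.79, 2.79, 3.14, 3.14, 3.14, 3.14].

INTERFACE

Orientations are given as a unit quaternion [x, y, z, w].
In Python, from plant import ctrl gives the robot as it stands.
- The arm moves only by the tool arm_command, never from a script. Its argument "steps" is a list of rows, each an object with "hand": the opening, from 0 (shut) to 1 (fully open); "travel": the shift along the tool's x, y, z in units of 0.3 m (1.0 is 0.3 m), a list of three; "rotation": the turn, a rotation vector about the tool's x, y, z in units of 30 degrees (1.0 is 30 degrees), a list of three. A call has 1 to 20 rows; each row shifts and turns the pose as measured when the row begins, along the tool's axes as they then stand; what a row does not reach is not made up. A row lasts 1/8 s, in which the tool goes at most 62.5 mm and 10.7 degrees, less where a joint would pass 70% of its speed; a pose out of reach is approached as far as the arm can. A call with a number of a shift or a turn outside -1 to 1 is refused whole. A call with a gripper value outside its range is refused whole. The fingers move at their own pace and stop on an object; "grip_force" is the grip in N (left out, the last holds). Time passes only in rows, so rows that do not move let the fingers close. It gives the time, the measured TCP pose, the force and the opening at its end, in the units of the state.
- ctrl.get_state(): the state, without advancing time (a new reading comes with each control period).
- ctrl.read_camera(name): name is "side" or "top" or "wrist"; returns (picture, depth): 420x560x3 uint8, blue, green, red; 420x560 float32, m along the optical axis (not along the pixel's ray), 0 where there is no reading.
- ctrl.camera_params(name): a dict with "fx", "fy", "cx", "cy" (pixels), "extrinsics" (4x4, takes a point from camera to world coordinates); the wrist camera has in their place "tool_from_camera" (4x4, takes a point from camera to tool coordinates, whose origin is the TCP and whose axes are the tool frame's). Camera axes: x right, y down, z forward; pixel columns grow to the right and rows downward; lengths in m; the calibration is good to about 2 mm. A picture is of the moment at which its call begins: read the wrist's pose just before it. camera_params takes no time and is no camera call.
- ctrl.sign_off(): hands the job in, once; it reports no verdict.
Trained networks look in the newest picture that a camera, given by its name, has taken for a name from the list of things; names that differ only in an ending like _2 or _b are one class to them, and where a whole thing is asked for, a point or a joint stands for the part that bears it (a point fixed in the world has none). Each returns a list of dicts, best first, with "score" (0 to 1); they miss things now and then, are a little off and sometimes report something else, mostly with a low value. They report only what shows in the picture. A call takes as long as a camera call. They do not tell look-alikes from the thing itself.
- ctrl.masks_of(camera, thing): "region" (420x560 bool, what is visible of it) and "at" ([column, row] in pixels, amid what is visible of it).
The state is a dict: "time": time; "qpos": joint angles; "dq": joint speeds; "joint_efforts": joint torques, N m; "eef_pos": TCP position; "tcp_rot": TCP orientation; "contact_force": force on the tool from outside, world axes, zero at the start; "wrist_torque": the same for the moment, N m; "opening": opening from 0.0 (shut) to 1.0 (fully open).
Only numpy, scipy, OpenCV 4.12 (cv2) and the standard library are available. Lean on these libraries where they do the work, as an engineer would, in place of code of your own. Each camera call takes 0.05 s, during which the arm holds its last target.

TASK

Pick up the loaded sheet-metal chute, hold its spout at the opening in the top of the grey bolt box and tip it so that all three bolts slide into the box, then stand the empty chute back on the bench, upright and clear of the box. Then close the box with the loose steel cover plate: tilt it, hook one short edge under the box's lip and lower the other edge until the plate lies flat on the deck inside the rims. Let go of everything and leave the other things on the bench where they are.

Things in the scene. Friction and masses are not known exactly. Their poses are not given: they have to be found in the camera images.
- boltbox: Grey steel box fixed to the bench, 134 (its x) x 118 (y) x 107 high; two fixing tabs at its foot. Origin: centre of its underside, on the bench; z up. Its top is a flat deck 90 mm above the bench, 4 thick; under it a space 121 x 104, 81 deep. Side rims rise 6 mm above the deck, inner faces at y = +-52.
- box_mouth (a point): Centre of the opening in the deck, level with the deck's top, straight above the box's origin. The opening is 76 (x) by 70 (y). Axes as the box.
- box_lip (a point): Foot of the lip, in the corner of deck and lip wall, at the box's x = -60.5, the side roughly nearest the robot. The lip wall runs along y; at its top a strip reaches 12 mm inwards (+x) over the deck. The strip's underside is 13 mm above the deck, its top 17 mm. Axes as the box.
- box_rim (a point): Foot of the rim opposite the lip, at the box's x = +60.5; this rim rises 12 mm above the deck. Axes as the box.
- chute_grip (a point): Centre of the wooden handle bar of the chute: a loose U-shaped aluminium trough, 260 g, 190 long x 50 wide, walls 28 high, walls and floor 3 thick, rear closed, spout open. x points to the spout, z up. Bar along x: 70 long, 14 wide, 20 high, 76 above the chute's underside, 115 behind the spout's edge; posts under both ends, 50 clear between, on straps 44 to 48 above the underside.
- chute_spout (a point): Middle of the lower outer edge of the chute's spout, 115 mm ahead of and 76 mm below the handle's centre. Axes as the chute. The chute starts flat on the bench with the bolts in it; they begin to slide at 15 to 24 degrees of tilt, and 35 to 40 degrees empties it.
- cover_grip (a point): Centre of the bar handle of the cover: a loose flat steel plate, 300 g, 116 (x) x 96 (y) x 5 thick, flat on the bench, same after a half turn. Bar along x over the plate's centre: 64 long, 14 wide, 18 high, 40 above the plate's underside. Fitted, its x is parallel to the box's x, with 2.5 mm spare at each end, 4 at each side. It cannot go in level, because of the far rim.
- bolt0_c (a point): Centre of a steel hex bolt with its nut, 60 long (x), 19 across head and nut, shank 12, 75 g. Starts lying lengthways in the chute.
- bolt1_c (a point): Centre of a steel hex bolt with its nut, 60 long (x), 19 across head and nut, shank 12, 75 g. Starts lying lengthways in the chute.
- bolt2_c (a point): Centre of a steel hex bolt with its nut, 60 long (x), 19 across head and nut, shank 12, 75 g. Starts lying lengthways in the chute.
- jar: Bystander, loose, leave it alone: small capped jar of clear plastic, 52 dia x 92 high. Origin: centre of its underside.
- spray: Bystander, loose, leave it alone: grey aerosol can with white cap, 54 dia x 165 high, the tallest loose thing. Origin: centre of its underside.
- driver: Bystander, loose, leave it alone: screwdriver, 180 long, black handle. Origin: centre of its underside.
- mallet: Bystander, loose, leave it alone: wooden mallet, 260 long. Origin: centre of its underside.
- mug: Bystander, loose, leave it alone: white mug, 80 dia x 95 high. Origin: centre of its underside.
- tape: Bystander, loose, leave it alone: roll of paper tape lying flat, 90 dia x 25 high. Origin: centre of its underside.
- sander: Bystander, loose, leave it alone: cork sanding block, 110 x 60 x 45 high. Origin: centre of its underside.
- chute: The same chute as a body; origin at the centre of its underside, 20 mm ahead of the handle's centre (towards the spout) and 76 mm below it.
- cover: The same cover as a body; origin at the centre of its underside, 40 mm below the handle's centre.
- bolt0: The same bolt as a body; origin under its centre, 9.5 mm below the axis.
- bolt1: The same bolt as a body; origin under its centre, 9.5 mm below the axis.
- bolt2: The same bolt as a body; origin under its centre, 9.5 mm below the axis.
Things that resemble listed ones, but are neither listed nor needed, are in the scene too. There is more than one size of the chute; the job needs the larger.

How it is judged:
On the way, in this order (a step that is already met when the one before it is completed fails the run):
1. the chute is tipped with its spout at the box's opening (angle between chute_grip's own z axis and vertical above 0.25 rad and distance between chute_spout and box_mouth below 0.08 m), for 0.05 s.
2. all three bolts lie in the bolt box (x of bolt0_c in the frame of boltbox between -0.062 and 0.062 m and y of bolt0_c in the frame of boltbox between -0.054 and 0.054 m and z of bolt0_c in the frame of boltbox between 0.004 and 0.084 m and x of bolt1_c in the frame of boltbox between -0.062 and 0.062 m and y of bolt1_c in the frame of boltbox between -0.054 and 0.054 m and z of bolt1_c in the frame of boltbox between 0.004 and 0.084 m and x of bolt2_c in the frame of boltbox between -0.062 and 0.062 m and y of bolt2_c in the frame of boltbox between -0.054 and 0.054 m and z of bolt2_c in the frame of boltbox between 0.004 and 0.084 m), for 0.2 s.
3. the chute stands upright on the bench (angle between chute_grip's own z axis and vertical below 0.06 rad and height (world z) of chute_grip between 0.07 and 0.081 m), for 0.1 s.
At the end, for the whole second after the job is handed in: All three bolts are inside the box below its deck; the cover lies flat on the deck (within 3 mm in height and 0.04 rad), one short edge under the lip and centred in the box within 5 mm along x and 7 mm along y; the chute stands upright on the bench, not touching the box; all at rest (all of step 2 and all of step 3 and x of cover_grip in the frame of boltbox between -0.005 and 0.005 m and y of cover_grip in the frame of boltbox between -0.007 and 0.007 m and z of cover_grip in the frame of boltbox between 0.126 and 0.133 m and angle between cover_grip's own z axis and vertical below 0.04 rad and angle between the x axis of cover_grip and the x axis of boltbox, either way round below 0.12 rad and contact force between chute and boltbox below 0.1 N and linear speed of each of chute, cover below 0.02 m/s and linear speed of each of bolt0, bolt1, bolt2 below 0.03 m/s).
It fails at once if a bystander is pushed more than 40 mm from its place or knocked over (distance of any of jar, spray, driver, mallet, mug, tape, sander from where it was at the start of the episode above 0.04 m or angle between any of jar, spray, mug's own z axis and vertical above 0.5 rad).
It also fails if it takes over 72 s, if anything falls off the work surface, if the arm or the gripper's body presses on something with over 40 N, if the wrist force passes 120 N, or if a joint passes its speed limit or range.

## Working session

There is one attempt and no reset: what is moved stays moved. The work goes in short steps, Python scripts to look and compute and a tool call to move; the robot and the scene stay as the last step left them, time stands still between calls to the robot, and variables do not carry over. Pictures are saved under pics/ and viewed, and the job is handed in when it is done.

Besides the shell and the picture viewer there is one more tool, called after ">>>" as name(argument=value, ...), one argument or row to a line, values as JSON. arm_command: Moves the arm, as the interface text tells. Shifts and turns lie within -1 to 1; 1 stands for 0.3 m of shift or 30 degrees of turn. Its arguments: {"type":"object","properties":{"steps":{"type":"array","items":{"type":"object","properties":{"hand":{"type":"number"},"travel":{"type":"array","items":{"type":"number","minimum":-1,"maximum":1}},"rotation":{"type":"array","items":{"type":"number","minimum":-1,"maximum":1}}}}},"grip_force":{"type":"number"}},"required":["steps"]}

```bash
ls; mkdir -p pics; cat > h.py <<'E'
import numpy as np, cv2
from scipy.spatial.transform import Rotation as R
from plant import ctrl
def snap(n,f):
    s=ctrl.get_state()
    p,d=ctrl.read_camera(n); cv2.imwrite('pics/%s.png'%f,p); np.savez('pics/%s.npz'%f,p=p,d=d,pos=s['eef_pos'],q=s['tcp_rot']); return p,d
def Tw(n,s=None):
    c=ctrl.camera_params(n)
    if 'extrinsics' in c: return c,np.array(c['extrinsics'])
    s=s or ctrl.get_state(); T=np.eye(4); T[:3,:3]=R.from_quat(s['tcp_rot']).as_matrix(); T[:3,3]=s['eef_pos']
    return c,T@np.array(c['tool_from_camera'])
def cloud(n,d,s=None):
    c,T=Tw(n,s); v,u=np.mgrid[:d.shape[0],:d.shape[1]]
    P=np.stack([(u-c['cx'])/c['fx']*d,(v-c['cy'])/c['fy']*d,d],-1)
    return P@T[:3,:3].T+T[:3,3]
E
python3 - <<'E'
from h import *
for n in ['top','side']:
    snap(n,n+'0')
    c=ctrl.camera_params(n); print(n,c)
    p=cv2.imread('pics/%s0.png'%n)
    for t in ['boltbox','chute','cover','bolt0','jar','spray','driver','mallet','mug','tape','sander']:
        for m in ctrl.masks_of(n,t): print(n,t,round(m['score'],2),m['at'],m['region'].sum())
s=ctrl.get_state();print(s)
E
```

```text
pics
top {'fx': 397.2536056272243, 'fy': 397.2536056272243, 'cx': 278.356236497354, 'cy': 212.05623322005877, 'extrinsics': array([[ 0.00790627, -0.99730431,  0.07294936,  0.45656363],
       [-0.99977531, -0.00644884,  0.02019261, -0.00494446],
       [-0.01966774, -0.07309261, -0.99713121,  1.0320083 ],
       [ 0.        ,  0.        ,  0.        ,  1.        ]])}
top boltbox 0.56 [161.1, 224.3] 119
top boltbox 0.21 [185.3, 260.6] 100
top chute 0.77 [157.3, 336.5] 909
top chute 0.73 [171.3, 238.6] 1407
top cover 0.83 [415.5, 217.6] 1624
top bolt0 0.56 [183.5, 250.1] 40
top bolt0 0.48 [166.3, 230.0] 50
top bolt0 0.38 [179.6, 270.6] 67
top bolt0 0.17 [392.2, 128.2] 1299
top jar 0.82 [222.2, 205.4] 415
top spray 0.65 [352.4, 152.9] 730
top driver 0.57 [348.2, 273.6] 434
top driver 0.36 [354.1, 153.2] 697
top driver 0.27 [187.2, 258.9] 63
top mallet 0.96 [271.7, 109.5] 1258
top mug 0.71 [178.0, 270.2] 56
top mug 0.68 [192.3, 121.9] 1265
top mug 0.6 [172.4, 242.6] 1483
top tape 0.58 [212.9, 280.1] 680
side {'fx': 485.3901796620812, 'fy': 485.3901796620812, 'cx': 272.3820456276198, 'cy'
[... 1082 characters left out ...]
3, 171.8] 559
{'time': 1.2, 'qpos': array([ 1.13001417e+00,  2.86243753e-01,  1.57665995e+00,  9.43697282e-06,
        1.27860966e+00, -1.49986606e-01]), 'dq': array([-6.84474627e-04, -1.52950233e-03,  4.48592407e-04,  1.02061044e-03,
        3.56963075e-05,  1.90688443e-03]), 'joint_efforts': array([ 2.83052832e-04, -4.05963528e+01, -2.92937887e+01, -1.34289808e-04,
        4.70573141e-04,  1.38103886e-05]), 'eef_pos': array([0.19349314, 0.6466722 , 0.25638412]), 'tcp_rot': array([-0.69961775,  0.10244573, -0.10245594,  0.69967325]), 'contact_force': array([-0.57864582, -0.07205868,  1.42235039]), 'wrist_torque': array([-0.00201963,  0.01677794, -0.02319936]), 'opening': 0.9996112522295587}
```

View pics/top0.png

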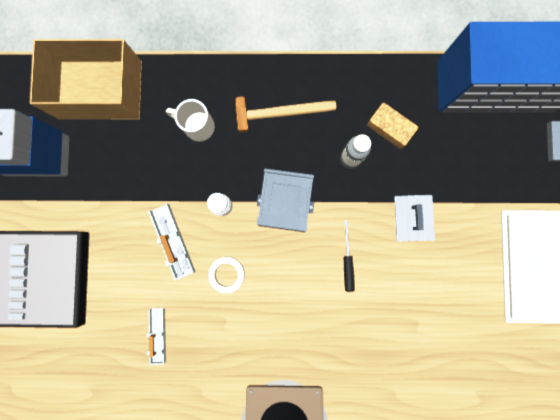

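View pics/side0.png

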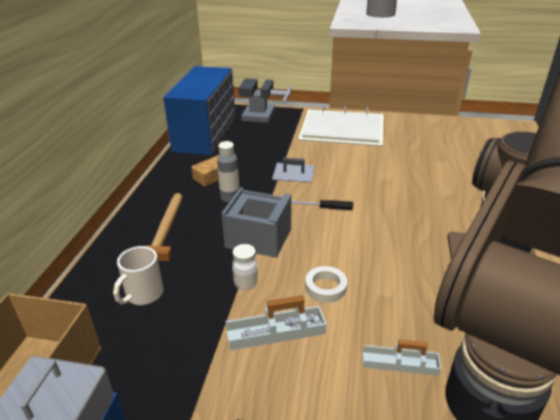

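```bash
cat > m0.py <<'E'
from h import *
def rect(P,name):
    r=cv2.minAreaRect(P[:,:2].astype(np.float32)*1000); print(name,len(P),'rect',[np.round(x,1) for x in r],'zmed',np.round(np.median(P[:,2]),4),'zmax',P[:,2].max().round(4))
for n in ['top','side']:
    d=np.load('pics/%s0.npz'%n)['d']; C=cloud(n,d)
    def sel(x0,x1,y0,y1,z0,z1):
        m=(C[...,0]>x0)&(C[...,0]<x1)&(C[...,1]>y0)&(C[...,1]<y1)&(C[...,2]>z0)&(C[...,2]<z1)&(d>0); return C[m]
    # rough locs
    if n=='top':
        for nm,(u,v) in dict(box=(286,200),chute=(171,240),cover=(415,217),jar=(219,204),spray=(355,150),tape=(226,275),driver=(348,260),small=(157,336)).items(): print(nm,C[v,u].round(3))
    B=C[200,286] if n=='top' else B
    if n=='top': Bc=C[240,171]; Cc=C[217,415]
    rect(sel(B[0]-.1,B[0]+.1,B[1]-.1,B[1]+.1,.03,.2),n+' box')
    rect(sel(B[0]-.1,B[0]+.1,B[1]-.1,B[1]+.1,.084,.2),n+' boxtop')
    rect(sel(B[0]-.1,B[0]+.1,B[1]-.1,B[1]+.1,.1,.2),n+' boxlip')
    rect(sel(Bc[0]-.13,Bc[0]+.13,Bc[1]-.085,Bc[1]+.08,.012,.2),n+' chute')
    rect(sel(Bc[0]-.13,Bc[0]+.13,Bc[1]-.085,Bc[1]+.08,.074,.2),n+' chutebar')
    rect(sel(Cc[0]-.09,Cc[0]+.09,Cc[1]-.085,Cc[1]+.08,.003,.2),n+' cover')
    rect(sel(Cc[0]-.09,Cc[0]+.09,Cc[1]-.085,Cc[1]+.08,.03,.2),n+' coverbar')
E
python3 m0.py
```

```text
box [ 0.563 -0.004  0.005]
chute [0.457 0.293 0.007]
cover [ 0.521 -0.335  0.007]
jar [0.544 0.156 0.09 ]
spray [ 0.661 -0.157  0.153]
tape [0.368 0.149 0.003]
driver [ 0.411 -0.161  0.024]
small [0.22  0.314 0.033]
top box 1907 rect [array([553.4,  -1.5]), array([118. , 134.7]), np.float64(82.7)] zmed 0.0926 zmax 0.1122
top boxtop 1873 rect [array([553.6,  -1.3]), array([118. , 134.4]), np.float64(82.9)] zmed 0.0927 zmax 0.1122
top boxlip 539 rect [array([553.4,  -1.6]), array([118. , 133.6]), np.float64(82.6)] zmed 0.1068 zmax 0.1122
top chute 1009 rect [array([453.4, 288.2]), array([188.9,  51.5]), np.float64(22.8)] zmed 0.0276 zmax 0.0927
top chutebar 200 rect [array([435.2, 280.4]), array([69.2, 15.6]), np.float64(24.1)] zmed 0.0859 zmax 0.0927
top cover 2049 rect [array([ 520.6, -337.9]), array([178.3, 164.3]), np.float64(0.4)] zmed 0.0058 zmax 0.054
top coverbar 200 rect [array([ 518.3, -334. ]), array([63.6, 15.3]), np.float64(2.1)] zmed 0.0489 zmax 0.054
side box 3077 rect [array([555.1,   0.7]), array([123.9, 138. ]), np.float64(83.0)] zmed 0.0788 zmax 0.1093
side boxtop 1405 rect [array([555.,  -0.]), array([123.7, 137.2]), np.float64(82.3)] zmed 0.0916 zmax 0.1093
side boxlip 337 rect [array([5.543e+02, 2.000e-01]), array([122.9, 135.1]), np.float64(82.9)] zmed 0.1052 zmax 0.1093
side chute 2300 rect [array([455.6, 291.1]), array([190.1,  54.6]), np.float64(22.7)] zmed 0.0239 zmax 0.0872
side chutebar 318 rect [array([437.5, 283.9]), array([69.3, 16.3]), np.float64(22.3)] zmed 0.0837 zmax 0.0872
side cover 602 rect [array([ 534.3, -335.5]), array([158.9, 149.2]), np.float64(89.6)] zmed 0.0051 zmax 0.0511
side coverbar 151 rect [array([ 519.4, -330.1]), array([64.5, 19.6]), np.float64(2.1)] zmed 0.0429 zmax 0.0511
```

```bash
cat >> h.py <<'E'
def Rt(yaw,pitch=0):
    """tool orientation: tool x along yaw (deg), tool y down, tool z left; pitch>0 = nose down about left axis (deg)"""
    y=np.radians(yaw); x=[np.cos(y),np.sin(y),0]; yy=[0,0,-1]; z=np.cross(x,yy)
    M=np.array([x,yy,z]).T
    return R.from_rotvec(np.radians(pitch)*np.array([-np.sin(y),np.cos(y),0]))*R.from_matrix(M)
def rel(pos,rot,s=None,n=1):
    s=s or ctrl.get_state(); q=R.from_quat(s['tcp_rot'])
    d=q.inv().apply(np.array(pos)-s['eef_pos']); rv=np.degrees((q.inv()*rot).as_rotvec())
    k=max(1,int(np.ceil(max(np.linalg.norm(d)/.055,np.linalg.norm(rv)/9.5))))
    print('t',round(s['time'],2),'pos',np.round(s['eef_pos'],4),'dist',np.round(d*1000,1),'rot',np.round(rv,1),'| full travel',np.round(d/.3,4),'rot',np.round(rv/30,4),'| over',k,'rows: first',np.round(d/.3/k,4),np.round(rv/30/k,4),'F',np.round(s['contact_force'],1),'open',round(s['opening'],3))
E
python3 - <<'E'
from h import *
s=ctrl.get_state();print(R.from_quat(s['tcp_rot']).as_matrix().round(3))
print(np.array(Tw('wrist')[0]['tool_from_camera']).round(3), Tw('wrist')[0]['fx'])
rel([.4365,.282,.2],Rt(22.8))
E
```

```text
[[ 0.958  0.     0.287]
 [-0.287  0.     0.958]
 [ 0.    -1.     0.   ]]
[[-0.001  0.959  0.282 -0.072]
 [-0.    -0.282  0.959 -0.117]
 [ 1.     0.     0.     0.001]
 [ 0.     0.     0.     1.   ]] 351.0516031857417
t 1.2 pos [0.1935 0.6467 0.2564] dist [ 337.4   56.4 -279.7] rot [ -0.  -39.5   0. ] | full travel [ 1.1245  0.1879 -0.9323] rot [-1.0000e-04 -1.3154e+00  1.0000e-04] | over 9 rows: first [ 0.1249  0.0209 -0.1036] [-0.     -0.1462  0.    ] F [-0.6 -0.1  1.4] open 1.0
```

>>> arm_command(
  steps=[
    {"hand": 1,"travel": [0.14,0,-0.116]},
    {"hand": 1,"travel": [0.14,0,-0.116]},
    {"hand": 1,"travel": [0.14,0,-0.116]},
    {"hand": 1,"travel": [0.14,0,-0.116]},
    {"hand": 1,"travel": [0.14,0,-0.116]},
    {"hand": 1,"travel": [0.14,0,-0.116]},
    {"hand": 1,"travel": [0.14,0,-0.116]},
    {"hand": 1,"travel": [0.14,0,-0.116]},
    {"hand": 1,"rotation": [0,-0.33,0]},
    {"hand": 1,"rotation": [0,-0.33,0]},
    {"hand": 1,"rotation": [0,-0.33,0]},
    {"hand": 1,"rotation": [0,-0.33,0]},
    {"hand": 1},
  ],
  grip_force=60,
)

```text
$.steps[0]: bad value
```

```bash
python3 - <<'E'
from h import *
snap('wrist','w1')
rel([.4365,.282,.2],Rt(22.8)); print(ctrl.get_state()['qpos'].round(3))
E
```

```text
t 1.25 pos [0.1935 0.6467 0.2563] dist [ 337.4   56.3 -279.7] rot [ -0.  -39.5  -0. ] | full travel [ 1.1246  0.1877 -0.9322] rot [-0.0000e+00 -1.3155e+00 -1.0000e-04] | over 9 rows: first [ 0.125   0.0209 -0.1036] [-0.     -0.1462 -0.    ] F [ 0.1 -0.4 -0.5] open 1.002
[ 1.13   0.286  1.577  0.     1.279 -0.15 ]
```

View pics/w1.png

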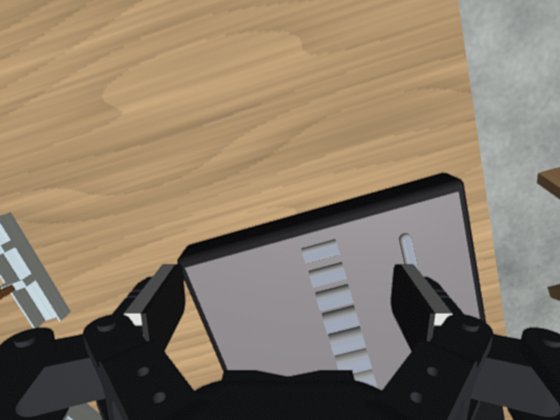

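>>> arm_command(
  steps=[
    {"hand": 1,"travel": [0.14,0,-0.116],"rotation": [0,0,0]},
    {"hand": 1,"travel": [0.14,0,-0.116],"rotation": [0,0,0]},
    {"hand": 1,"travel": [0.14,0,-0.116],"rotation": [0,0,0]},
    {"hand": 1,"travel": [0.14,0,-0.116],"rotation": [0,0,0]},
    {"hand": 1,"travel": [0.14,0,-0.116],"rotation": [0,0,0]},
    {"hand": 1,"travel": [0.14,0,-0.116],"rotation": [0,0,0]},
    {"hand": 1,"travel": [0.14,0,-0.116],"rotation": [0,0,0]},
    {"hand": 1,"travel": [0.14,0,-0.116],"rotation": [0,0,0]},
    {"hand": 1,"travel": [0,0,0],"rotation": [0,-0.33,0]},
    {"hand": 1,"travel": [0,0,0],"rotation": [0,-0.33,0]},
    {"hand": 1,"travel": [0,0,0],"rotation": [0,-0.33,0]},
    {"hand": 1,"travel": [0,0,0],"rotation": [0,-0.33,0]},
    {"hand": 1,"travel": [0,0,0],"rotation": [0,0,0]},
  ],
  grip_force=60,
)

```text
time: 2.88
eef_pos: [0.4445, 0.272, 0.2586]
tcp_rot: [-0.691, -0.15, 0.145, 0.692]
contact_force: [-0.4, 0.4, -0.3]
opening: 0.998
```

```bash
python3 - <<'E'
from h import *
snap('wrist','w2')
rel([.4365,.282,.2],Rt(22.8)); print(ctrl.get_state()['qpos'].round(3))
E
```

```text
t 2.92 pos [0.4444 0.2721 0.2586] dist [-3.7 58.5 12.3] rot [-0.   1.2  0.5] | full travel [-0.0123  0.1952  0.0409] rot [-0.0008  0.0401  0.0153] | over 2 rows: first [-0.0061  0.0976  0.0205] [-0.0004  0.0201  0.0077] F [0.4 0.2 0.8] open 0.995
[ 3.540e-01 -6.200e-02  1.953e+00  1.000e-03  1.243e+00 -1.636e+00]
```

View pics/w2.png

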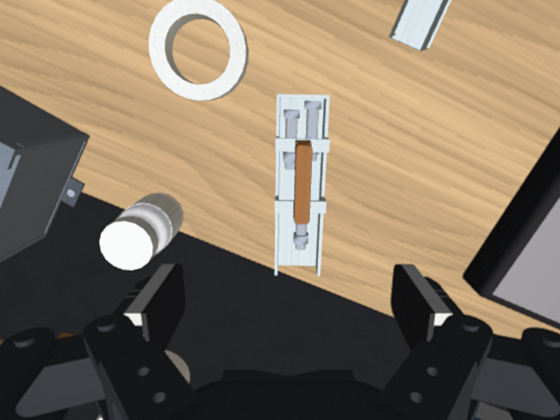

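```bash
cat > m1.py <<'E'
from h import *
from m0 import rect
E
sed -i 's/^for n in/if __name__=="__main__":\n  pass\nfor n in ([] if __name__!="__main__" else/; s/\[.top.,.side.\]:$/["top","side"]):/' m0.py
python3 - <<'E'
from h import *
from m0 import rect
z=np.load('pics/w2.npz'); s=dict(tcp_rot=z['q'],eef_pos=z['pos'])
C=cloud('wrist',z['d'],s); d=z['d']
r=C[60:285,255:345].reshape(-1,3)
rect(r[(r[:,2]>.015)&(r[:,2]<.04)],'walls'); rect(r[r[:,2]>.078],'bar'); rect(r[r[:,2]>.06],'bar')
print('bench',np.median(C[100:120,400:450,2]))
E
```

```text
walls 2592 rect [array([456. , 291.9]), array([190.3,  50.1]), np.float64(22.9)] zmed 0.0208 zmax 0.0389
bar 1388 rect [array([421. , 275.8]), array([106.8,  18.2]), np.float64(27.3)] zmed 0.0854 zmax 0.3752
bar 1458 rect [array([421.1, 275.7]), array([106.8,  18.7]), np.float64(26.9)] zmed 0.0853 zmax 0.3752
bench -0.00031856776131339304
```

```bash
python3 - <<'E'
from h import *
rel([.4376,.2837,.2586],Rt(22.9));rel([.4376,.2837,.084],Rt(22.9));
E
```

```text
t 2.92 pos [0.4444 0.2721 0.2586] dist [-1.5 -0.  13.4] rot [-0.   1.1  0.5] | full travel [-0.005  -0.0001  0.0447] rot [-0.0008  0.0368  0.0153] | over 1 rows: first [-0.005  -0.0001  0.0447] [-0.0008  0.0368  0.0153] F [0.4 0.2 0.8] open 0.995
t 2.92 pos [0.4444 0.2721 0.2586] dist [ -2.9 174.6  13.3] rot [-0.   1.1  0.5] | full travel [-0.0097  0.5819  0.0445] rot [-0.0008  0.0368  0.0153] | over 4 rows: first [-0.0024  0.1455  0.0111] [-0.0002  0.0092  0.0038] F [0.4 0.2 0.8] open 0.995
```

>>> arm_command(
  steps=[
    {"hand": 1,"travel": [-0.005,0,0.045],"rotation": [0,0.037,0.015]},
    {"hand": 1,"travel": [0,0.15,0],"rotation": [0,0,0]},
    {"hand": 1,"travel": [0,0.15,0],"rotation": [0,0,0]},
    {"hand": 1,"travel": [0,0.1,0],"rotation": [0,0,0]},
    {"hand": 1,"travel": [0,0,0],"rotation": [0,0,0]},
  ],
)

```text
time: 3.55
eef_pos: [0.4387, 0.2851, 0.1378]
tcp_rot: [-0.694, -0.137, 0.134, 0.694]
contact_force: [-0.4, 0.2, 0.6]
opening: 0.998
```

```bash
python3 - <<'E'
from h import *
rel([.4376,.2837,.084],Rt(22.9));
E
```

```text
t 3.55 pos [0.4387 0.2851 0.1378] dist [-1.8 53.8 -0.9] rot [-0.  -0.8  0.3] | full travel [-0.0061  0.1792 -0.0031] rot [-0.0007 -0.0269  0.0098] | over 1 rows: first [-0.0061  0.1792 -0.0031] [-0.0007 -0.0269  0.0098] F [-0.4  0.2  0.6] open 0.998
```

>>> arm_command(
  steps=[
    {"hand": 1,"travel": [-0.005,0.1,-0.003],"rotation": [0,-0.027,0.01]},
    {"hand": 1,"travel": [0,0.08,0],"rotation": [0,0,0]},
    {"hand": 1,"travel": [0,0,0],"rotation": [0,0,0]},
    {"hand": 0,"travel": [0,0,0],"rotation": [0,0,0]},
    {"hand": 0,"travel": [0,0,0],"rotation": [0,0,0]},
    {"hand": 0,"travel": [0,0,0],"rotation": [0,0,0]},
    {"hand": 0,"travel": [0,0,0],"rotation": [0,0,0]},
    {"hand": 0,"travel": [0,0,0],"rotation": [0,0,0]},
    {"hand": 0,"travel": [0,0,0],"rotation": [0,0,0]},
  ],
  grip_force=80,
)

```text
time: 4.68
eef_pos: [0.4449, 0.2866, 0.094]
tcp_rot: [-0.692, -0.145, 0.132, 0.694]
contact_force: [0.5, -0.4, -0.6]
opening: 0.142
```

```bash
python3 - <<'E'
from h import *
rel([.4376,.2837,.084],Rt(22.9));
s=ctrl.get_state();print(s['qpos'],R.from_quat(s['tcp_rot']).as_matrix().round(3))
snap('wrist','w3');snap('side','s3')
E
```

```text
t 4.67 pos [0.4449 0.2866 0.094 ] dist [-8.   9.8  0.1] rot [ 0.  -0.3  1. ] | full travel [-0.0268  0.0328  0.0004] rot [ 0.0013 -0.0084  0.0348] | over 1 rows: first [-0.0268  0.0328  0.0004] [ 0.0013 -0.0084  0.0348] F [ 0.5 -0.4 -0.6] open 0.142
[ 3.80634954e-01  1.57435185e-01  2.05593695e+00 -4.78246415e-04
  9.09965590e-01 -1.58515085e+00] [[ 0.923  0.017 -0.385]
 [ 0.385  0.006  0.923]
 [ 0.018 -1.    -0.001]]
```

View pics/w3.png

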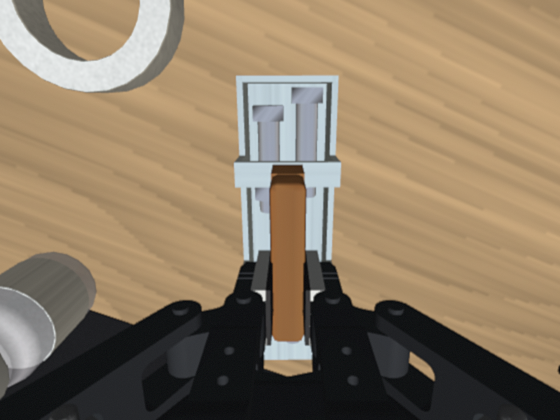

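View pics/s3.png

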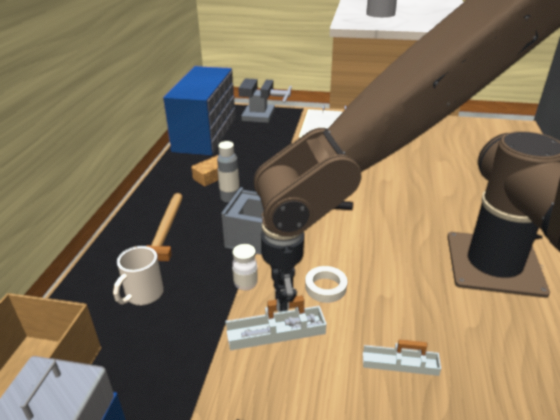

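>>> arm_command(
  steps=[
    {"hand": 0.5,"travel": [0,0,0],"rotation": [0,0,0]},
    {"hand": 0.5,"travel": [0,0,0],"rotation": [0,0,0]},
    {"hand": 0.5,"travel": [-0.02,0.04,0],"rotation": [0,0,0.035]},
    {"hand": 0.5,"travel": [0,0,0],"rotation": [0,0,0]},
  ],
)

```text
time: 5.28
eef_pos: [0.4386, 0.2844, 0.0806]
tcp_rot: [0.694, 0.138, -0.14, -0.693]
contact_force: [-0.0, 0.7, 0.1]
opening: 0.499
```

```bash
python3 - <<'E'
from h import *
rel([.4376,.2837,.084],Rt(22.9));
E
```

```text
t 5.28 pos [0.4386 0.2844 0.0806] dist [-1.2 -3.4 -0.2] rot [ 0.  -0.3 -0.2] | full travel [-0.0039 -0.0112 -0.0008] rot [ 0.0001 -0.0088 -0.005 ] | over 1 rows: first [-0.0039 -0.0112 -0.0008] [ 0.0001 -0.0088 -0.005 ] F [-0.   0.7  0.1] open 0.499
```

>>> arm_command(
  steps=[
    {"hand": 0,"travel": [0,0,0],"rotation": [0,0,0]},
    {"hand": 0,"travel": [0,0,0],"rotation": [0,0,0]},
    {"hand": 0,"travel": [0,0,0],"rotation": [0,0,0]},
    {"hand": 0,"travel": [0,0,0],"rotation": [0,0,0]},
    {"hand": 0,"travel": [0,0,0],"rotation": [0,0,0]},
  ],
  grip_force=100,
)

```text
time: 5.9
eef_pos: [0.4386, 0.284, 0.0804]
tcp_rot: [0.694, 0.138, -0.14, -0.693]
contact_force: [-0.4, -0.9, -0.9]
opening: 0.148
```

```bash
python3 - <<'E'
from h import *
rel([.4376,.2837,.084],Rt(22.9));print(ctrl.get_state()['qpos'].round(3))
E
```

```text
t 5.9 pos [0.4386 0.284  0.0804] dist [-1.  -3.6  0.1] rot [ 0.  -0.3 -0.2] | full travel [-0.0035 -0.0119  0.0002] rot [ 0.0011 -0.0086 -0.0062] | over 1 rows: first [-0.0035 -0.0119  0.0002] [ 0.0011 -0.0086 -0.0062] F [-0.4 -0.9 -0.9] open 0.148
[ 3.810e-01  1.760e-01  2.065e+00 -1.000e-03  9.040e-01 -1.585e+00]
```

```bash
cat >> h.py <<'E'
BOX=np.array([.5542,-.0007,0]); BY=-7.2
def bx(x,y,z):
    c,s=np.cos(np.radians(BY)),np.sin(np.radians(BY)); return BOX+np.array([c*x-s*y,s*x+c*y,z])
SP=np.array([.114,.0804,0])
def pour(x,z,pitch,y=0,SP=SP):
    r=Rt(BY,pitch); return bx(x,y,z)-r.apply(SP), r
E
python3 - <<'E'
from h import *
for a in [(-.06,.16,-5),(-.035,.125,20),(-.025,.11,40)]:
    p,r=pour(*a); print(p); rel(p,r)
E
```

```text
[0.37505036 0.02193186 0.2301583 ]
t 5.9 pos [0.4386 0.284  0.0804] dist [-160.  -149.1 -217.5] rot [-1.2 29.8 -5.1] | full travel [-0.5334 -0.497  -0.7251] rot [-0.0408  0.9942 -0.1686] | over 6 rows: first [-0.0889 -0.0828 -0.1208] [-0.0068  0.1657 -0.0281] F [-0.4 -0.9 -0.9] open 0.148
[0.44047733 0.01366651 0.23954158]
t 5.9 pos [0.4386 0.284  0.0804] dist [-102.8 -158.6 -250.3] rot [ 5.3 29.5 19.4] | full travel [-0.3428 -0.5288 -0.8345] rot [0.1762 0.984  0.6457] | over 6 rows: first [-0.0571 -0.0881 -0.1391] [0.0294 0.164  0.1076] F [-0.4 -0.9 -0.9] open 0.148
[0.49402929 0.00690133 0.24486776]
t 5.9 pos [0.4386 0.284  0.0804] dist [ -56.  -164.1 -277.2] rot [10.5 28.6 38.9] | full travel [-0.1868 -0.547  -0.924 ] rot [0.3496 0.9525 1.2968] | over 6 rows: first [-0.0311 -0.0912 -0.154 ] [0.0583 0.1588 0.2161] F [-0.4 -0.9 -0.9] open 0.148
```

>>> arm_command(
  steps=[
    {"hand": 0,"travel": [0,-0.06,0],"rotation": [0,0,0]},
    {"hand": 0,"travel": [0,-0.12,0],"rotation": [0,0,-0.07]},
    {"hand": 0,"travel": [0,-0.14,0],"rotation": [0,0,-0.07]},
    {"hand": 0,"travel": [0,-0.14,0],"rotation": [0,0,0]},
    {"hand": 0,"travel": [0,-0.08,0],"rotation": [0,0,0]},
    {"hand": 0,"travel": [0,0,0],"rotation": [0,0,0]},
  ],
)

```text
time: 6.65
eef_pos: [0.4284, 0.2806, 0.2454]
tcp_rot: [-0.689, -0.16, 0.118, 0.697]
contact_force: [-0.2, -0.5, -4.9]
opening: 0.143
```

```bash
python3 - <<'E'
from h import *
s=ctrl.get_state()
p,r=pour(-.005,.175,-4); print(p); rel(p,r)
print('delta world',p-s['eef_pos'])
snap('side','s4')
E
```

```text
[0.43084966 0.01488277 0.24725191]
t 6.65 pos [0.4284 0.2806 0.2454] dist [ -99.8   -8.1 -246.1] rot [-2.  29.8 -0.5] | full travel [-0.3325 -0.0268 -0.8205] rot [-0.0658  0.9927 -0.0177] | over 5 rows: first [-0.0665 -0.0054 -0.1641] [-0.0132  0.1985 -0.0035] F [-0.2 -0.5 -4.9] open 0.143
delta world [ 0.00241743 -0.26569474  0.00186969]
```

View pics/s4.png

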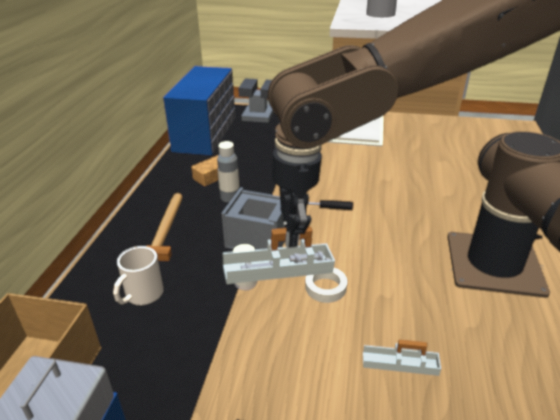

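>>> arm_command(
  steps=[
    {"hand": 0,"travel": [-0.02,0,-0.05],"rotation": [0,0,0]},
    {"hand": 0,"travel": [-0.04,0,-0.1],"rotation": [0,0,0]},
    {"hand": 0,"travel": [-0.05,0,-0.12],"rotation": [0,0,0]},
    {"hand": 0,"travel": [-0.05,0,-0.12],"rotation": [0,0,0]},
    {"hand": 0,"travel": [-0.05,0,-0.12],"rotation": [0,0,0]},
    {"hand": 0,"travel": [-0.05,0,-0.12],"rotation": [0,0,0]},
    {"hand": 0,"travel": [-0.03,0,-0.08],"rotation": [0,0,0]},
    {"hand": 0,"travel": [-0.015,0,-0.04],"rotation": [0,0,0]},
    {"hand": 0,"travel": [0,0,0],"rotation": [0,0.1,0]},
    {"hand": 0,"travel": [0,0,0],"rotation": [0,0.2,0]},
    {"hand": 0,"travel": [0,0,0],"rotation": [0,0.2,0]},
    {"hand": 0,"travel": [0,0,0],"rotation": [0,0.2,0]},
    {"hand": 0,"travel": [0,0,0],"rotation": [0,0.15,0]},
    {"hand": 0,"travel": [0,0,0],"rotation": [0,0.05,0]},
    {"hand": 0,"travel": [0,0,0],"rotation": [0,0,0]},
  ],
)

```text
time: 8.57
eef_pos: [0.4156, 0.0239, 0.2147]
tcp_rot: [-0.699, 0.03, -0.035, 0.714]
contact_force: [-0.7, 0.9, -4.9]
opening: 0.144
```

```bash
python3 - <<'E'
from h import *
s=ctrl.get_state()
for a in [(-.005,.175,-4),(-.01,.15,12),(-.02,.12,25)]:
    p,r=pour(*a); print(p); rel(p,r)
print(s['qpos'].round(3))
q=R.from_quat(s['tcp_rot']); w=q.apply(SP)+s['eef_pos']-BOX; c=R.from_euler('z',-BY,degrees=True); print('spout in box',c.apply(w), 'pitch', np.degrees(np.arcsin(-q.as_matrix()[2,0])))
snap('side','s5');snap('top','t5')
E
```

```text
[0.43084966 0.01488277 0.24725191]
t 8.57 pos [0.4156 0.0239 0.2147] dist [ 16.2 -32.6  -6.9] rot [-1.3  1.9 -3.7] | full travel [ 0.0542 -0.1085 -0.023 ] rot [-0.042   0.0646 -0.1219] | over 1 rows: first [ 0.0542 -0.1085 -0.023 ] [-0.042   0.0646 -0.1219] F [-0.7  0.9 -4.9] open 0.144
[0.4502336  0.01243401 0.252345  ]
t 8.57 pos [0.4156 0.0239 0.2147] dist [ 35.8 -37.5  -7.5] rot [-1.   2.1 12.3] | full travel [ 0.1194 -0.1251 -0.0249] rot [-0.0326  0.07    0.4113] | over 2 rows: first [ 0.0597 -0.0626 -0.0125] [-0.0163  0.035   0.2057] F [-0.7  0.9 -4.9] open 0.144
[0.4655639  0.01049734 0.24104563]
t 8.57 pos [0.4156 0.0239 0.2147] dist [ 51.2 -26.2  -8.2] rot [-0.7  2.2 25.3] | full travel [ 0.1706 -0.0872 -0.0275] rot [-0.0247  0.0737  0.8446] | over 3 rows: first [ 0.0569 -0.0291 -0.0092] [-0.0082  0.0246  0.2815] F [-0.7  0.9 -4.9] open 0.144
[-0.199 -0.285  2.226  0.023  1.196 -1.687]
spout in box [-0.02624458  0.01263675  0.13507894] pitch -0.3620564126137285
```

View pics/s5.png

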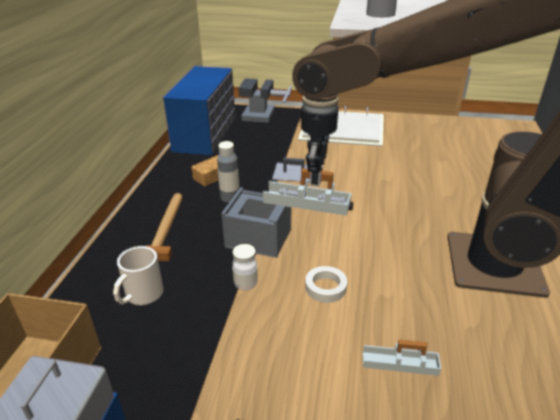

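View pics/t5.png

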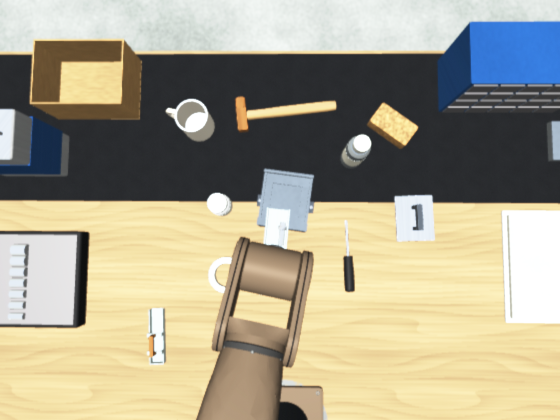

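>>> arm_command(
  steps=[
    {"hand": 0,"travel": [0.02,-0.06,-0.012],"rotation": [0,0.035,0.1]},
    {"hand": 0,"travel": [0.05,-0.07,-0.013],"rotation": [0,0.035,0.15]},
    {"hand": 0,"travel": [0.04,0,0],"rotation": [0,0,0.15]},
    {"hand": 0,"travel": [0,0,0],"rotation": [0,0,0]},
  ],
)

```text
time: 9.18
eef_pos: [0.4496, 0.0117, 0.2521]
tcp_rot: [-0.691, 0.116, 0.029, 0.713]
contact_force: [-0.4, 0.2, -5.0]
opening: 0.144
```

```bash
cat >> h.py <<'E'
def where(SP=SP):
    s=ctrl.get_state(); q=R.from_quat(s['tcp_rot']); c=R.from_euler('z',-BY,degrees=True)
    m=q.as_matrix(); print('spout in box',c.apply(q.apply(SP)+s['eef_pos']-BOX).round(4),'pitch', np.degrees(np.arcsin(-m[2,0])).round(2),'roll',np.degrees(np.arcsin(m[2,2])).round(2),'yaw',np.degrees(np.arctan2(m[1,0],m[0,0])).round(2),'F',s['contact_force'].round(1),'q',s['qpos'].round(2),s['time'])
E
python3 - <<'E'
from h import *
where()
for a in [(-.01,.15,12),(-.02,.125,25)]:
    p,r=pour(*a); rel(p,r)
E
```

```text
spout in box [-0.0103  0.0011  0.15  ] pitch 11.84 roll 1.09 yaw -6.99 F [-0.4  0.2 -5. ] q [-0.2  -0.11  2.02  0.    1.44 -1.65] 9.175
t 9.18 pos [0.4496 0.0117 0.2521] dist [ 0.5 -0.4  0.8] rot [-1.1  0.2  0.2] | full travel [ 0.0017 -0.0012  0.0028] rot [-0.0357  0.0068  0.0052] | over 1 rows: first [ 0.0017 -0.0012  0.0028] [-0.0357  0.0068  0.0052] F [-0.4  0.2 -5. ] open 0.144
t 9.18 pos [0.4496 0.0117 0.2521] dist [16.9  2.6  0.7] rot [-1.   0.3 13.2] | full travel [0.0564 0.0087 0.0024] rot [-0.0348  0.0108  0.4385] | over 2 rows: first [0.0282 0.0044 0.0012] [-0.0174  0.0054  0.2192] F [-0.4  0.2 -5. ] open 0.144
```

>>> arm_command(
  steps=[
    {"hand": 0,"travel": [0.03,0.005,0],"rotation": [-0.02,0,0.22]},
    {"hand": 0,"travel": [0.03,0.005,0],"rotation": [-0.015,0,0.22]},
  ],
)

```text
time: 9.43
eef_pos: [0.4657, 0.0101, 0.2458]
tcp_rot: [-0.68, 0.194, 0.112, 0.699]
contact_force: [0.2, 0.9, -5.2]
opening: 0.146
```

```bash
python3 - <<'E'
from h import *
where()
for a in [(-.022,.115,33),(-.022,.11,40)]:
    p,r=pour(*a); rel(p,r)
E
```

```text
spout in box [-0.0198  0.0002  0.1247] pitch 24.98 roll 0.08 yaw -6.79 F [ 0.2  0.9 -5.2] q [-0.18  0.06  1.89 -0.03  1.62 -1.63] 9.425
t 9.43 pos [0.4657 0.0101 0.2458] dist [14.4 -5.3  0.3] rot [0.1 0.4 8. ] | full travel [ 0.048  -0.0178  0.0011] rot [0.0037 0.0123 0.2673] | over 1 rows: first [ 0.048  -0.0178  0.0011] [0.0037 0.0123 0.2673] F [ 0.2  0.9 -5.2] open 0.146
t 9.43 pos [0.4657 0.0101 0.2458] dist [ 28.9 -12.5   0.2] rot [ 0.1  0.4 15. ] | full travel [ 0.0964 -0.0416  0.0007] rot [0.0045 0.0121 0.5006] | over 2 rows: first [ 0.0482 -0.0208  0.0004] [0.0022 0.006  0.2503] F [ 0.2  0.9 -5.2] open 0.146
```

>>> arm_command(
  steps=[
    {"hand": 0,"travel": [0.048,-0.018,0],"rotation": [0,0,0.26]},
    {"hand": 0,"travel": [0.048,-0.02,0],"rotation": [0,0,0.26]},
    {"hand": 0,"travel": [0,0,0],"rotation": [0,0,0]},
    {"hand": 0,"travel": [0,0,0],"rotation": [0,0,0]},
    {"hand": 0,"travel": [0,0,0],"rotation": [0,0,0]},
    {"hand": 0,"travel": [0,0,0],"rotation": [0,0,0]},
  ],
)

```text
time: 10.18
eef_pos: [0.4968, 0.0071, 0.2436]
tcp_rot: [-0.648, 0.28, 0.204, 0.678]
contact_force: [-1.0, -0.2, -3.0]
opening: 0.145
```

```bash
python3 - <<'E'
from h import *
where()
p,_=snap('side','s6');snap('wrist','w6')
cv2.imwrite('pics/s6z.png',cv2.resize(p[80:300,160:400],None,fx=3,fy=2.7,interpolation=cv2.INTER_CUBIC))
for t in ['bolt0']:
    for n in ['side','wrist']:
        for m in ctrl.masks_of(n,t): print(n,t,round(m['score'],2),m['at'],m['region'].sum())
E
```

```text
spout in box [-0.0225  0.0012  0.1087] pitch 40.08 roll 0.15 yaw -6.55 F [-1.  -0.2 -3. ] q [-0.17  0.27  1.72 -0.04  1.85 -1.63] 10.175
```

View pics/s6z.png

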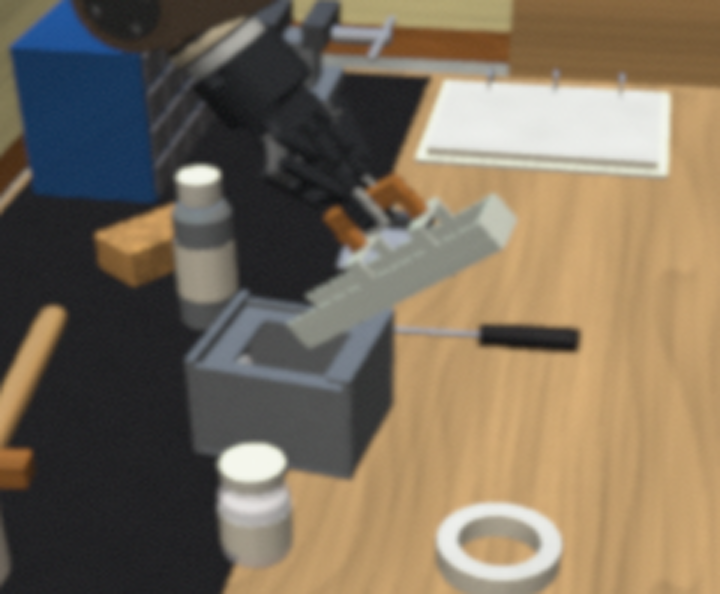

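View pics/w6.png

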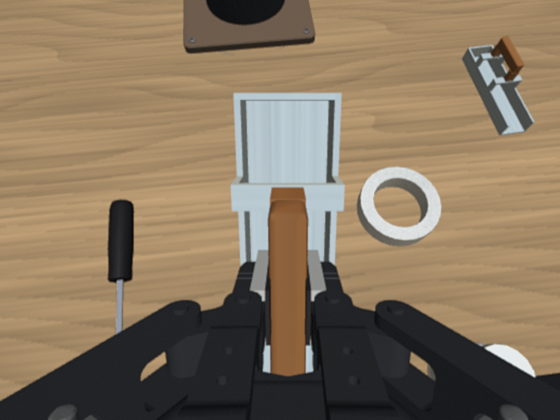

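>>> arm_command(
  steps=[
    {"hand": 0,"travel": [0,0,0],"rotation": [0,0,0]},
    {"hand": 0,"travel": [-0.06,-0.07,0],"rotation": [0,0,0]},
    {"hand": 0,"travel": [-0.09,-0.1,0],"rotation": [0,0,0]},
    {"hand": 0,"travel": [-0.03,-0.03,0],"rotation": [0,0,0]},
    {"hand": 0,"travel": [0,0,0],"rotation": [0,0,0]},
  ],
)

```text
time: 11.0
eef_pos: [0.4938, 0.0071, 0.3236]
tcp_rot: [-0.647, 0.282, 0.205, 0.678]
contact_force: [-0.6, 0.5, -3.7]
opening: 0.146
```

```bash
python3 - <<'E'
from h import *
where()
p,_=snap('side','s7'); p2,_=snap('top','t7')
cv2.imwrite('pics/s7z.png',np.hstack([cv2.resize(p[180:260,215:305],(450,400),interpolation=cv2.INTER_CUBIC),cv2.resize(p2[160:240,245:325],(400,400),interpolation=cv2.INTER_CUBIC)])[:, :800])
for n in ['side','top']:
        for m in ctrl.masks_of(n,'bolt0'): print(n,round(m['score'],2),m['at'],m['region'].sum())
E
```

```text
spout in box [-0.0261  0.0009  0.1885] pitch 40.33 roll 0.17 yaw -6.54 F [-0.6  0.5 -3.7] q [-0.17  0.2   1.66 -0.04  1.99 -1.63] 11.0
```

View pics/s7z.png

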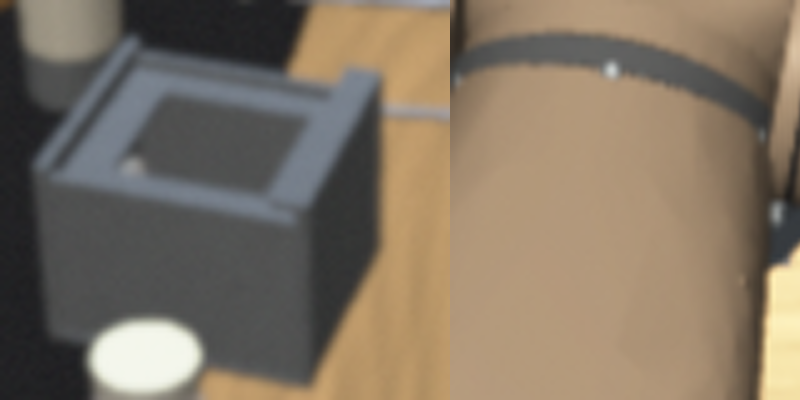

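>>> arm_command(
  steps=[
    {"hand": 0,"travel": [0,0,0.1],"rotation": [0,0,-0.15]},
    {"hand": 0,"travel": [0,0,0.16],"rotation": [0,0,-0.25]},
    {"hand": 0,"travel": [0,0,0.18],"rotation": [0,0,-0.25]},
    {"hand": 0,"travel": [0,0,0.18],"rotation": [0,0,-0.25]},
    {"hand": 0,"travel": [0,0,0.18],"rotation": [0,0,-0.25]},
    {"hand": 0,"travel": [0,0,0.12],"rotation": [0,0,-0.15]},
    {"hand": 0,"travel": [0,0,0],"rotation": [0,-0.25,0]},
    {"hand": 0,"travel": [0,0,0],"rotation": [0,-0.25,0]},
    {"hand": 0,"travel": [0,0,0],"rotation": [0,-0.25,0]},
    {"hand": 0,"travel": [0,0,0],"rotation": [0,-0.2,0]},
    {"hand": 0,"travel": [0,0,0],"rotation": [0,0,0]},
  ],
)

```text
time: 12.58
eef_pos: [0.5177, 0.2878, 0.3019]
tcp_rot: [-0.692, -0.12, 0.157, 0.694]
contact_force: [-0.7, -1.0, -3.3]
opening: 0.149
```

```bash
python3 - <<'E'
from h import *
where(); rel([.4386,.284,.2],Rt(22.9)); print(R.from_quat(ctrl.get_state()['tcp_rot']).as_matrix().round(3))
p,_=snap('side','s8'); p2,d=snap('top','t8')
cv2.imwrite('pics/s8z.png',np.hstack([cv2.resize(p[180:260,215:305],(450,400),interpolation=cv2.INTER_CUBIC),cv2.resize(p2[160:240,245:325],(400,400),interpolation=cv2.INTER_CUBIC)])[:, :800])
C=cloud('top',d); 
c,s=np.cos(np.radians(BY)),np.sin(np.radians(BY)); Q=C-BOX; X=Q[...,0]*c+Q[...,1]*s; Y=-Q[...,0]*s+Q[...,1]*c
m=(abs(X)<.036)&(abs(Y)<.033)
print('inside opening z percentiles',np.percentile(C[m][:,2],[0,10,50,90,95,100]).round(3))
for i in np.argsort(C[m][:,2])[-15:]: print(X[m][i].round(3),Y[m][i].round(3),C[m][i,2].round(3))
for n in ['side','top']:
        for mm in ctrl.masks_of(n,'bolt0'): print(n,round(mm['score'],2),mm['at'],mm['region'].sum())
E
```

```text
spout in box [0.0223 0.3373 0.2159] pitch 2.9 roll 0.78 yaw 22.66 F [-0.7 -1.  -3.3] q [ 0.33  0.1   1.71  0.01  1.38 -1.64] 12.575
t 12.57 pos [0.5177 0.2878 0.3019] dist [-69.2 105.9  25.5] rot [-0.8 -0.3 -2.9] | full travel [-0.2307  0.3531  0.085 ] rot [-0.0264 -0.0086 -0.0967] | over 3 rows: first [-0.0769  0.1177  0.0283] [-0.0088 -0.0029 -0.0322] F [-0.7 -1.  -3.3] open 0.149
[[ 0.922 -0.052 -0.385]
 [ 0.385 -0.007  0.923]
 [-0.051 -0.999  0.014]]
inside opening z percentiles [0.001 0.004 0.006 0.021 0.024 0.044]
0.033 -0.014 0.034
0.03 -0.007 0.035
0.03 -0.009 0.035
0.031 -0.014 0.036
0.031 -0.017 0.036
0.033 -0.009 0.036
0.034 -0.017 0.037
0.028 -0.012 0.037
0.03 -0.012 0.038
0.035 -0.006 0.038
0.036 -0.016 0.039
0.035 -0.014 0.04
0.032 -0.012 0.041
0.034 -0.009 0.042
0.034 -0.011 0.044
side 0.47 [223.5, 185.1] 205
top 0.59 [290.6, 194.0] 50
```

View pics/s8z.png

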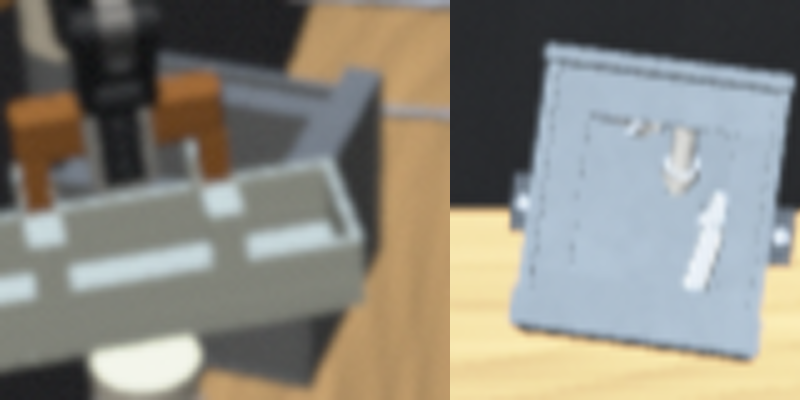

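View pics/s8.png

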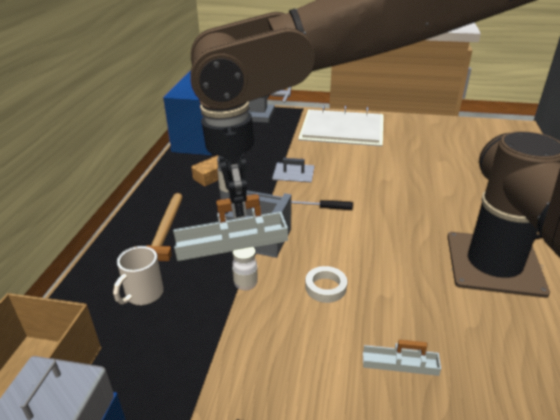

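>>> arm_command(
  steps=[
    {"hand": 0,"travel": [-0.08,0.06,0.028],"rotation": [-0.01,0,-0.035]},
    {"hand": 0,"travel": [-0.08,0.12,0.028],"rotation": [-0.01,0,-0.03]},
    {"hand": 0,"travel": [-0.07,0.12,0.028],"rotation": [-0.01,0,-0.03]},
    {"hand": 0,"travel": [0,0.05,0],"rotation": [0,0,0]},
    {"hand": 0,"travel": [0,0,0],"rotation": [0,0,0]},
  ],
)

```text
time: 13.4
eef_pos: [0.443, 0.2843, 0.2001]
tcp_rot: [0.694, 0.14, -0.134, -0.693]
contact_force: [-0.5, 0.4, -1.8]
opening: 0.151
```

```bash
python3 - <<'E'
from h import *
where(); rel([.4386,.284,.083],Rt(22.9))
E
```

```text
spout in box [-0.0462  0.3252  0.1206] pitch -0.46 roll -0.17 yaw 22.35 F [-0.5  0.4 -1.8] q [ 0.38  0.01  1.99 -0.    1.13 -1.58] 13.4
t 13.4 pos [0.443  0.2843 0.2001] dist [ -5.1 117.1   1.7] rot [ 0.2 -0.5  0.5] | full travel [-0.017   0.3902  0.0057] rot [ 0.0058 -0.0182  0.0153] | over 3 rows: first [-0.0057  0.1301  0.0019] [ 0.0019 -0.0061  0.0051] F [-0.5  0.4 -1.8] open 0.151
```

>>> arm_command(
  steps=[
    {"hand": 0,"travel": [-0.008,0.1,0.003],"rotation": [0,0,0.015]},
    {"hand": 0,"travel": [-0.008,0.12,0.003],"rotation": [0,0,0]},
    {"hand": 0,"travel": [0,0.09,0],"rotation": [0,0,0]},
    {"hand": 0,"travel": [0,0.03,0],"rotation": [0,0,0]},
    {"hand": 0,"travel": [0,0,0],"rotation": [0,0,0]},
  ],
)

```text
time: 14.02
eef_pos: [0.4512, 0.2872, 0.1064]
tcp_rot: [-0.694, -0.143, 0.128, 0.694]
contact_force: [-0.3, 0.5, -3.1]
opening: 0.145
```

```bash
python3 - <<'E'
from h import *
where(); rel([.4386,.284,.081],Rt(22.9))
E
```

```text
spout in box [-0.0373  0.3291  0.0284] pitch -1.21 roll -0.2 yaw 22.14 F [-0.3  0.5 -3.1] q [ 0.38  0.15  2.04 -0.    0.93 -1.58] 14.025
t 14.03 pos [0.4512 0.2872 0.1064] dist [-13.4  25.1   1.9] rot [ 0.2 -0.8  1.2] | full travel [-0.0448  0.0837  0.0064] rot [ 0.0069 -0.0254  0.0403] | over 1 rows: first [-0.0448  0.0837  0.0064] [ 0.0069 -0.0254  0.0403] F [-0.3  0.5 -3.1] open 0.145
```

>>> arm_command(
  steps=[
    {"hand": 0,"travel": [-0.01,0.05,0.003],"rotation": [0,0,0.04]},
    {"hand": 0,"travel": [0,0.03,0],"rotation": [0,0,0.01]},
    {"hand": 0,"travel": [0,0,0],"rotation": [0,0,0]},
  ],
)

```text
time: 14.4
eef_pos: [0.4509, 0.2878, 0.084]
tcp_rot: [0.695, 0.136, -0.136, -0.693]
contact_force: [0.1, 0.0, -2.7]
opening: 0.145
```

```bash
python3 - <<'E'
from h import *
where(); rel([.4386,.284,.081],Rt(22.9))
E
```

```text
spout in box [-0.0391  0.3288  0.0035] pitch 0.05 roll -0.2 yaw 22.12 F [ 0.1  0.  -2.7] q [ 0.38  0.19  2.04 -0.    0.91 -1.57] 14.4
t 14.4 pos [0.4509 0.2878 0.084 ] dist [-12.8   3.    1.1] rot [ 0.2 -0.8 -0.1] | full travel [-0.0428  0.0101  0.0038] rot [ 0.0067 -0.0261 -0.0017] | over 1 rows: first [-0.0428  0.0101  0.0038] [ 0.0067 -0.0261 -0.0017] F [ 0.1  0.  -2.7] open 0.145
```

3.5 mm above the bench; lower the rest, then open half and rise.

>>> arm_command(
  steps=[
    {"hand": 0,"travel": [0,0.014,0],"rotation": [0,0,0]},
    {"hand": 0,"travel": [0,0,0],"rotation": [0,0,0]},
    {"hand": 0.6,"travel": [0,0,0],"rotation": [0,0,0]},
    {"hand": 0.6,"travel": [0,0,0],"rotation": [0,0,0]},
    {"hand": 0.6,"travel": [0,0,0],"rotation": [0,0,0]},
    {"hand": 0.6,"travel": [0,-0.06,0],"rotation": [0,0,0]},
    {"hand": 0.6,"travel": [0,-0.15,0],"rotation": [0,0,0]},
    {"hand": 0.6,"travel": [0,-0.2,0],"rotation": [0,0,0]},
    {"hand": 0.6,"travel": [0,-0.2,0],"rotation": [0,0,0]},
    {"hand": 1,"travel": [0,-0.2,0],"rotation": [0,0,0]},
    {"hand": 1,"travel": [0,0,0],"rotation": [0,0,0]},
  ],
)

```text
time: 15.78
eef_pos: [0.4512, 0.2891, 0.3403]
tcp_rot: [0.694, 0.141, -0.131, -0.694]
contact_force: [0.4, 0.2, 0.1]
opening: 0.987
```

```bash
python3 - <<'E'
from h import *
from m0 import rect
where(); snap('wrist','w9')
z=np.load('pics/w9.npz'); C=cloud('wrist',z['d'],dict(tcp_rot=z['q'],eef_pos=z['pos']))
r=C.reshape(-1,3); r=r[(abs(r[:,0]-.46)<.13)&(abs(r[:,1]-.295)<.09)]
rect(r[(r[:,2]>.015)&(r[:,2]<.04)],'walls'); b=r[(r[:,2]>.08)&(r[:,2]<.1)]; rect(b,'bar'); 
A=np.c_[b[:,:2],np.ones(len(b))]; print('bar slope',np.linalg.lstsq(A,b[:,2],rcond=None)[0])
rel([.48,.0,.33],Rt(BY))
E
```

```text
spout in box [-0.038   0.3307  0.2614] pitch -0.75 roll -0.21 yaw 22.14 F [0.4 0.2 0.1] q [ 0.38 -0.08  1.82 -0.    1.39 -1.57] 15.775
walls 868 rect [array([469.8, 295.7]), array([190.1,  50. ]), np.float64(22.2)] zmed 0.0275 zmax 0.0398
bar 823 rect [array([450.7, 288.3]), array([69. , 13.2]), np.float64(22.0)] zmed 0.0853 zmax 0.0877
bar slope [ 0.01899025 -0.04252515  0.08891062]
t 15.82 pos [0.4502 0.2886 0.337 ] dist [ -81.3    7.4 -278.5] rot [ 0.1 29.3  0.5] | full travel [-0.2709  0.0246 -0.9285] rot [0.0032 0.978  0.016 ] | over 6 rows: first [-0.0452  0.0041 -0.1547] [0.0005 0.163  0.0027] F [-0.2 -0.  -0.5] open 1.001
```

View pics/w9.png

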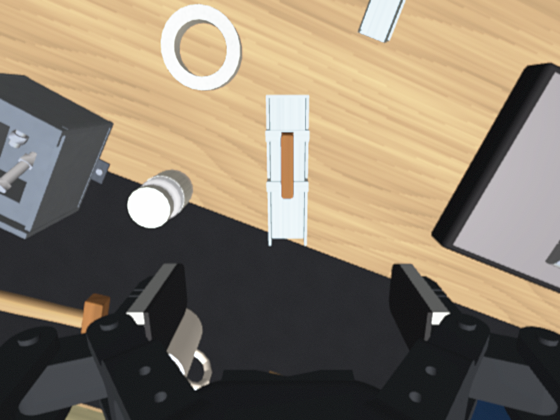

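>>> arm_command(
  steps=[
    {"hand": 1,"travel": [-0.05,0,-0.17],"rotation": [0,0,0]},
    {"hand": 1,"travel": [-0.05,0,-0.18],"rotation": [0,0,0]},
    {"hand": 1,"travel": [-0.05,0,-0.18],"rotation": [0,0,0]},
    {"hand": 1,"travel": [-0.04,0,-0.18],"rotation": [0,0,0]},
    {"hand": 1,"travel": [-0.02,0,-0.18],"rotation": [0,0,0]},
    {"hand": 1,"travel": [0,0,-0.1],"rotation": [0,0.2,0]},
    {"hand": 1,"travel": [0,0,0],"rotation": [0,0.3,0]},
    {"hand": 1,"travel": [0,0,0],"rotation": [0,0.3,0]},
    {"hand": 1,"travel": [0,0,0],"rotation": [0,0.2,0]},
    {"hand": 1,"travel": [0,0,0],"rotation": [0,0,0]},
  ],
)

```text
time: 17.08
eef_pos: [0.4978, -0.019, 0.3234]
tcp_rot: [-0.704, 0.06, -0.048, 0.706]
contact_force: [0.0, 0.5, -0.6]
opening: 1.0
```

```bash
python3 - <<'E'
from h import *
from m0 import rect
where(); snap('wrist','w10')
z=np.load('pics/w10.npz'); C=cloud('wrist',z['d'],dict(tcp_rot=z['q'],eef_pos=z['pos']))
r=C.reshape(-1,3); r=r[(abs(r[:,0]-.554)<.1)&(abs(r[:,1])<.1)]
for lo,hi in [(.085,.12),(.101,.12),(.104,.12)]: rect(r[(r[:,2]>lo)&(r[:,2]<hi)],'box %g'%lo)
rel([.519,-.332,.3],Rt(2))
E
```

```text
spout in box [ 0.059  -0.0282  0.2412] pitch 0.94 roll 0.04 yaw -8.75 F [ 0.   0.5 -0.6] q [-0.24 -0.15  1.91 -0.    1.39 -1.66] 17.075
box 0.085 9726 rect [array([555.1,   1.2]), array([118.3, 134.8]), np.float64(82.6)] zmed 0.0912 zmax 0.1093
box 0.101 2885 rect [array([555. ,   1.3]), array([118.3, 134. ]), np.float64(82.8)] zmed 0.1063 zmax 0.1093
box 0.104 2268 rect [array([497.9,   8.6]), array([118.3,  18.6]), np.float64(82.6)] zmed 0.1066 zmax 0.1093
t 17.12 pos [ 0.4978 -0.019   0.3234] dist [  68.7   22.  -306.2] rot [ -0.1 -10.7  -0.9] | full travel [ 0.2291  0.0734 -1.0208] rot [-0.0044 -0.357  -0.0313] | over 6 rows: first [ 0.0382  0.0122 -0.1701] [-0.0007 -0.0595 -0.0052] F [-0.1  0.4  0.6] open 1.002
```

View pics/w10.png

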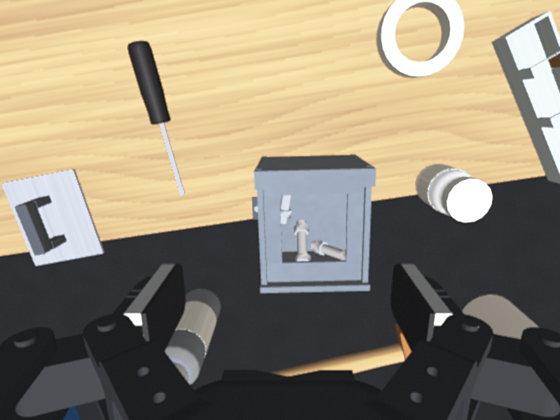

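>>> arm_command(
  steps=[
    {"hand": 1,"travel": [0.025,0,-0.17],"rotation": [0,0,0]},
    {"hand": 1,"travel": [0.025,0,-0.18],"rotation": [0,0,0]},
    {"hand": 1,"travel": [0.025,0,-0.18],"rotation": [0,0,0]},
    {"hand": 1,"travel": [0.025,0,-0.18],"rotation": [0,0,0]},
    {"hand": 1,"travel": [0.02,0,-0.18],"rotation": [0,0,0]},
    {"hand": 1,"travel": [0,0.04,-0.1],"rotation": [0,-0.1,0]},
    {"hand": 1,"travel": [0,0.04,0],"rotation": [0,-0.26,-0.03]},
    {"hand": 1,"travel": [0,0,0],"rotation": [0,0,0]},
  ],
)

```text
time: 18.12
eef_pos: [0.488, -0.3252, 0.293]
tcp_rot: [-0.704, -0.019, 0.022, 0.71]
contact_force: [0.1, -0.0, 0.0]
opening: 0.998
```

```bash
sed -i 's/^BOX=.*/BOX=np.array([.555,.001,0]); BY=-7.3/' h.py; python3 - <<'E'
from h import *
from m0 import rect
snap('wrist','w11')
z=np.load('pics/w11.npz'); C=cloud('wrist',z['d'],dict(tcp_rot=z['q'],eef_pos=z['pos']))
r=C.reshape(-1,3); r=r[(abs(r[:,0]-.52)<.08)&(abs(r[:,1]+.332)<.08)]
rect(r[(r[:,2]>.003)&(r[:,2]<.02)],'plate');rect(r[(r[:,2]>.035)&(r[:,2]<.06)],'bar')
rel([.519,-.332,.15],Rt(2))
E
```

```text
plate 6628 rect [array([ 529.9, -331.2]), array([135.8,  96. ]), np.float64(2.2)] zmed 0.0047 zmax 0.0172
bar 771 rect [array([ 519.7, -331.3]), array([63.6, 13.8]), np.float64(2.6)] zmed 0.0485 zmax 0.0509
t 18.18 pos [ 0.4883 -0.3252  0.2938] dist [ 30.8 143.6  -9.6] rot [-0.4  1.3 -0.2] | full travel [ 0.1027  0.4787 -0.0319] rot [-0.0133  0.0446 -0.0073] | over 3 rows: first [ 0.0342  0.1596 -0.0106] [-0.0044  0.0149 -0.0024] F [ 0.3  0.3 -0.3] open 0.998
```

View pics/w11.png

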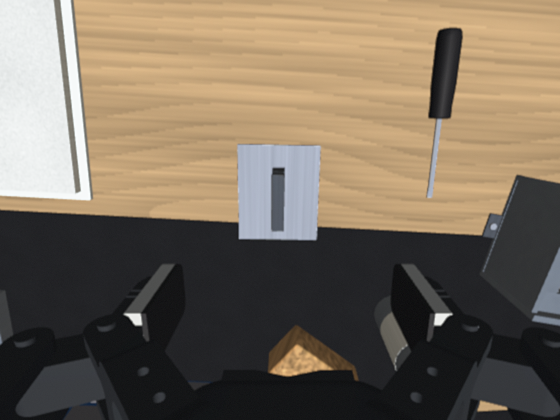

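```bash
python3 - <<'E'
from h import *
rel([.5197,-.3313,.2938],Rt(2.3))
E
```

```text
t 18.18 pos [ 0.4883 -0.3252  0.2938] dist [31.  -0.2 -7.9] rot [-0.4  1.  -0.2] | full travel [ 0.1033 -0.0006 -0.0263] rot [-0.0134  0.0346 -0.0073] | over 1 rows: first [ 0.1033 -0.0006 -0.0263] [-0.0134  0.0346 -0.0073] F [ 0.3  0.3 -0.3] open 0.998
```

>>> arm_command(
  steps=[
    {"hand": 1,"travel": [0.1,0,-0.025],"rotation": [-0.013,0.035,0]},
    {"hand": 1,"travel": [0,0.16,0],"rotation": [0,0,0]},
    {"hand": 1,"travel": [0,0.18,0],"rotation": [0,0,0]},
    {"hand": 1,"travel": [0,0.18,0],"rotation": [0,0,0]},
    {"hand": 0.6,"travel": [0,0.1,0],"rotation": [0,0,0]},
    {"hand": 0.6,"travel": [0,0,0],"rotation": [0,0,0]},
  ],
)

```text
time: 18.92
eef_pos: [0.524, -0.33, 0.1098]
tcp_rot: [0.71, 0.015, -0.012, -0.704]
contact_force: [-0.5, 0.8, 0.2]
opening: 0.614
```

```bash
python3 - <<'E'
from h import *
rel([.5197,-.3313,.045],Rt(2.3))
E
```

```text
t 18.93 pos [ 0.524  -0.33    0.1098] dist [-4.5 64.8 -0.6] rot [ 0.5 -0.1  0.2] | full travel [-0.0152  0.2161 -0.0021] rot [ 0.0154 -0.0049  0.0069] | over 2 rows: first [-0.0076  0.108  -0.0011] [ 0.0077 -0.0025  0.0035] F [-0.5  0.8  0.2] open 0.614
```

>>> arm_command(
  steps=[
    {"hand": 0.6,"travel": [-0.012,0.1,0],"rotation": [0.01,0,0.007]},
    {"hand": 0.6,"travel": [-0.005,0.1,0],"rotation": [0.005,0,0]},
    {"hand": 0.6,"travel": [0,0,0],"rotation": [0,0,0]},
  ],
)

```text
time: 19.3
eef_pos: [0.5236, -0.3325, 0.0564]
tcp_rot: [0.71, 0.016, -0.011, -0.704]
contact_force: [0.4, 0.2, 0.2]
opening: 0.601
```

```bash
python3 - <<'E'
from h import *
rel([.5197,-.3313,.045],Rt(2.3))
E
```

```text
t 19.3 pos [ 0.5236 -0.3325  0.0564] dist [-3.9 11.3  1.5] rot [ 0.5 -0.1  0.5] | full travel [-0.0131  0.0378  0.0049] rot [ 0.0155 -0.0042  0.0154] | over 1 rows: first [-0.0131  0.0378  0.0049] [ 0.0155 -0.0042  0.0154] F [0.4 0.2 0.2] open 0.601
```

>>> arm_command(
  steps=[
    {"hand": 0.6,"travel": [-0.013,0.036,0.004],"rotation": [0.015,-0.004,0.015]},
    {"hand": 0.6,"travel": [0,0,0],"rotation": [0,0,0]},
    {"hand": 0,"travel": [0,0,0],"rotation": [0,0,0]},
    {"hand": 0,"travel": [0,0,0],"rotation": [0,0,0]},
    {"hand": 0,"travel": [0,0,0],"rotation": [0,0,0]},
    {"hand": 0,"travel": [0,0,0],"rotation": [0,0,0]},
    {"hand": 0,"travel": [0,0,0],"rotation": [0,0,0]},
  ],
)

```text
time: 20.18
eef_pos: [0.5232, -0.3338, 0.0523]
tcp_rot: [0.709, 0.017, -0.011, -0.705]
contact_force: [0.9, 0.2, 0.5]
opening: 0.139
```

```bash
python3 - <<'E'
from h import *
where();rel([.5197,-.3313,.045],Rt(2.3)); s=ctrl.get_state(); print(s['tcp_rot'].round(4))
E
```

```text
spout in box [ 0.1241 -0.3176 -0.0272] pitch -0.44 roll -0.4 yaw 2.3 F [0.9 0.2 0.5] q [-0.73  0.4   1.84  0.    0.89 -2.34] 20.175
t 20.18 pos [ 0.5232 -0.3338  0.0523] dist [-3.5  7.3  2.7] rot [ 0.4 -0.   0.4] | full travel [-0.0116  0.0242  0.0091] rot [ 0.0132 -0.0001  0.0147] | over 1 rows: first [-0.0116  0.0242  0.0091] [ 0.0132 -0.0001  0.0147] F [0.9 0.2 0.5] open 0.139
[ 0.7093  0.017  -0.0114 -0.7046]
```

>>> arm_command(
  steps=[
    {"hand": 0,"travel": [0,-0.08,0],"rotation": [0,0,0]},
    {"hand": 0,"travel": [0,-0.18,0],"rotation": [0,0,0]},
    {"hand": 0,"travel": [0,-0.2,0],"rotation": [0,0,0]},
    {"hand": 0,"travel": [0,-0.2,0],"rotation": [0,0,0]},
    {"hand": 0,"travel": [0,-0.12,0],"rotation": [0,0,0]},
    {"hand": 0,"travel": [0,0,0],"rotation": [0,0,0]},
  ],
  grip_force=110,
)

```text
time: 20.92
eef_pos: [0.5183, -0.3301, 0.2828]
tcp_rot: [-0.706, -0.012, 0.016, 0.708]
contact_force: [-0.0, -0.1, -4.3]
opening: 0.138
```

```bash
python3 - <<'E'
from h import *
snap('wrist','w12'); where()
z=np.load('pics/w12.npz'); d=z['d']; c,T=Tw('wrist'); T=np.array(c['tool_from_camera']); v,u=np.mgrid[:420,:560]
P=np.stack([(u-c['cx'])/c['fx']*d,(v-c['cy'])/c['fy']*d,d],-1)@T[:3,:3].T+T[:3,3]
m=(P[...,1]>.035)&(P[...,1]<.065)&(d>0)&(abs(P[...,0])<.1)&(abs(P[...,2])<.08)
q=P[m]; print(len(q),q.min(0),q.max(0),np.median(q,0))
print(cv2.minAreaRect((q[:,[0,2]]*1000).astype(np.float32)))
near=q[q[:,0]<-.03]; A=np.c_[near[:,[0,2]],np.ones(len(near))]; print('plane y=',np.linalg.lstsq(A,near[:,1],rcond=None)[0])
print('percentile x',np.percentile(q[:,0],[0,.5,1,2]),'z',np.percentile(q[:,2],[.5,1,99,99.5]))
E
```

```text
spout in box [ 0.1164 -0.313   0.1987] pitch 0.5 roll 0.43 yaw 2.3 F [ 0.5  0.9 -4.8] q [-0.73  0.14  1.7  -0.    1.31 -2.34] 20.975
27101 [-0.06135053  0.03519428 -0.04708743] [0.03568668 0.05299225 0.04910121] [-0.02931107  0.04755418  0.00111115]
((-12.774116516113281, 0.9749298095703125), (96.13494110107422, 97.06952667236328), 89.90599822998047)
plane y= [-0.01166551 -0.00474904  0.04681512]
percentile x [-0.06135053 -0.06105401 -0.06097076 -0.06019677] z [-0.04631778 -0.04591177  0.04807636  0.04848284]
```

View pics/w12.png

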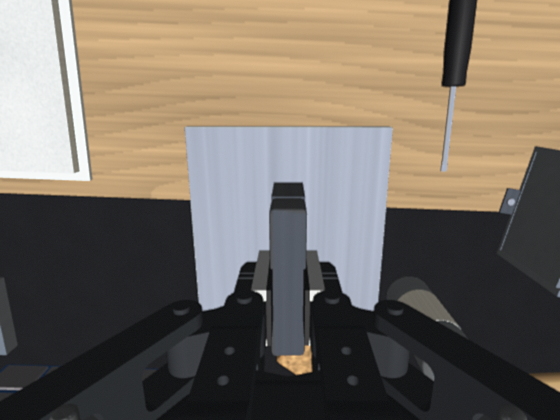

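```bash
cat >> h.py <<'E'
N=np.array([-.0613,.0525,.001])
def plate(x0,z0,pitch):
    r=Rt(BY,pitch); return bx(x0,0,.09+z0)-r.apply(N), r
def pw():
    s=ctrl.get_state(); q=R.from_quat(s['tcp_rot']); c=R.from_euler('z',-BY,degrees=True); m=q.as_matrix()
    f=lambda a: ((c.apply(q.apply(a)+s['eef_pos']-BOX)-[0,0,.09])*1000).round(1)
    print('near edge',f(N),'far edge',f(N+[.116,0,0]),'pitch', np.degrees(np.arcsin(-m[2,0])).round(2),'roll',np.degrees(np.arcsin(m[2,2])).round(2),'yaw-box',(np.degrees(np.arctan2(m[1,0],m[0,0]))-BY).round(2),'F',s['contact_force'].round(1),'Tq',s['wrist_torque'].round(2),'q5',s['qpos'][4].round(2),'t',s['time'])
E
python3 - <<'E'
from h import *
for a in [(-.04,.1,0),(-.04,.06,-22)]:
    p,r=plate(*a); print(p); rel(p,r)
E
```

```text
[ 0.57600029 -0.00269837  0.2425    ]
t 20.98 pos [ 0.5175 -0.3294  0.2801] dist [ 71.9  39.4 323.8] rot [-0.4  9.6 -0.5] | full travel [0.2397 0.1312 1.0793] rot [-0.0129  0.3199 -0.0179] | over 7 rows: first [0.0342 0.0187 0.1542] [-0.0018  0.0457 -0.0026] F [ 0.5  0.9 -4.8] open 0.138
[5.52065402e-01 3.67758866e-04 2.21640537e-01]
t 20.98 pos [ 0.5175 -0.3294  0.2801] dist [ 48.3  60.5 327.7] rot [ -2.2   9.4 -22.5] | full travel [0.161  0.2015 1.0922] rot [-0.0741  0.3135 -0.7495] | over 7 rows: first [0.023  0.0288 0.156 ] [-0.0106  0.0448 -0.1071] F [ 0.5  0.9 -4.8] open 0.138
```

>>> arm_command(
  steps=[
    {"hand": 0,"travel": [0.01,0,0.1],"rotation": [0,0,0]},
    {"hand": 0,"travel": [0.02,0,0.17],"rotation": [0,0,0]},
    {"hand": 0,"travel": [0.03,0,0.18],"rotation": [0,0,0]},
    {"hand": 0,"travel": [0.03,0,0.18],"rotation": [0,0,0]},
    {"hand": 0,"travel": [0.03,0,0.18],"rotation": [0,0,0]},
    {"hand": 0,"travel": [0.03,0,0.15],"rotation": [0,0,0]},
    {"hand": 0,"travel": [0.02,0,0.08],"rotation": [0,0.1,0]},
    {"hand": 0,"travel": [0,0,0],"rotation": [0,0.2,-0.1]},
    {"hand": 0,"travel": [0,0,0],"rotation": [0,0,-0.2]},
    {"hand": 0,"travel": [0,0,0],"rotation": [0,0,-0.25]},
    {"hand": 0,"travel": [0,0,0],"rotation": [0,0,-0.15]},
    {"hand": 0,"travel": [0,0,0],"rotation": [0,0,0]},
  ],
)

```text
time: 22.48
eef_pos: [0.5361, 0.0005, 0.2288]
tcp_rot: [-0.696, -0.055, -0.145, 0.701]
contact_force: [-0.8, -0.1, -3.9]
opening: 0.13
```

```bash
python3 - <<'E'
from h import *
pw()
for a in [(-.04,.03,-22)]:
    p,r=plate(*a); print(p); rel(p,r)
E
```

```text
near edge [-62.8  -0.4  71.3] far edge [ 48.6  -0.9 103.7] pitch -16.24 roll 1.4 yaw-box -0.26 F [-0.8 -0.1 -3.9] Tq [ 0.03  0.4  -0.02] q5 0.9 t 22.475
[5.52065402e-01 3.67758866e-04 1.91640537e-01]
t 22.48 pos [5.361e-01 5.000e-04 2.288e-01] dist [ 4.8 40.1  1. ] rot [-1.4 -0.3 -5.8] | full travel [0.0159 0.1337 0.0033] rot [-0.0458 -0.0107 -0.1917] | over 1 rows: first [0.0159 0.1337 0.0033] [-0.0458 -0.0107 -0.1917] F [-0.8 -0.1 -3.9] open 0.13
```

>>> arm_command(
  steps=[
    {"hand": 0,"travel": [0.04,0.03,0.003],"rotation": [-0.05,-0.01,-0.1]},
    {"hand": 0,"travel": [0.01,0.05,0],"rotation": [0,0,-0.1]},
    {"hand": 0,"travel": [0,0,0],"rotation": [0,0,0]},
  ],
)

```text
time: 22.85
eef_pos: [0.5548, -0.001, 0.2021]
tcp_rot: [0.703, 0.086, 0.175, -0.684]
contact_force: [-0.7, 0.2, -4.2]
opening: 0.136
```

```bash
python3 - <<'E'
from h import *
pw()
for a in [(-.04,.02,-22)]:
    p,r=plate(*a); print(p); rel(p,r)
snap('side','s13'); p=cv2.imread('pics/s13.png'); cv2.imwrite('pics/s13z.png',cv2.resize(p[150:260,190:320],None,fx=5,fy=5,interpolation=cv2.INTER_CUBIC))
E
```

```text
near edge [-37.9  -1.1  40.9] far edge [70.1 -1.1 83.1] pitch -21.36 roll -0.13 yaw-box 0.0 F [-0.7  0.2 -4.2] Tq [0.03 0.49 0.02] q5 0.74 t 22.85
[5.52065402e-01 3.67758866e-04 1.81640537e-01]
t 22.85 pos [ 0.5548 -0.001   0.2021] dist [-10.1  18.    1. ] rot [ 0.1  0.  -0.6] | full travel [-0.0338  0.0599  0.0035] rot [ 0.0047  0.     -0.0214] | over 1 rows: first [-0.0338  0.0599  0.0035] [ 0.0047  0.     -0.0214] F [-0.7  0.2 -4.2] open 0.136
```

View pics/s13z.png

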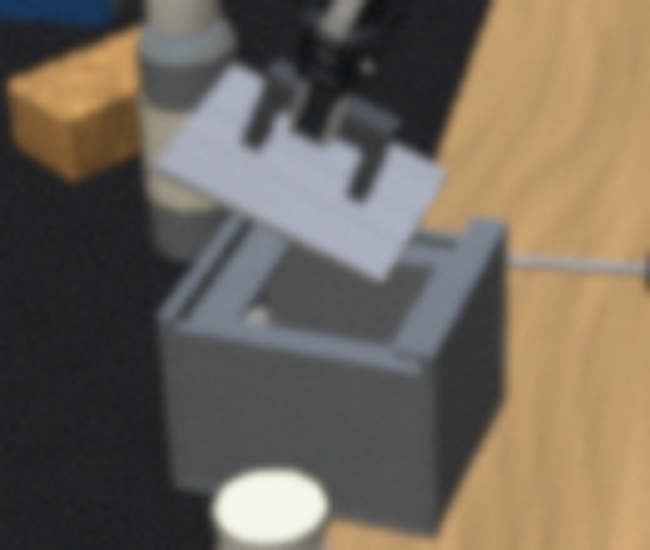

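>>> arm_command(
  steps=[
    {"hand": 0,"travel": [-0.02,0.045,0.003],"rotation": [0,0,-0.01]},
    {"hand": 0,"travel": [-0.015,0.03,0],"rotation": [0,0,-0.01]},
    {"hand": 0,"travel": [0,0,0],"rotation": [0,0,0]},
  ],
)

```text
time: 23.28
eef_pos: [0.5541, -0.0002, 0.1768]
tcp_rot: [0.702, 0.09, 0.179, -0.683]
contact_force: [-0.4, 0.2, -4.1]
opening: 0.142
```

```bash
python3 - <<'E'
from h import *
pw()
for a in [(-.041,.005,-22)]:
    p,r=plate(*a); rel(p,r)
E
```

```text
near edge [-37.9  -0.5  15.1] far edge [69.6 -0.5 58.6] pitch -21.98 roll -0.13 yaw-box -0.02 F [-0.4  0.2 -4.1] Tq [ 0.05  0.43 -0.02] q5 0.68 t 23.275
t 23.27 pos [ 5.541e-01 -2.000e-04  1.768e-01] dist [-6.7  8.2  0.4] rot [ 0.1 -0.  -0. ] | full travel [-0.0222  0.0274  0.0012] rot [ 0.005  -0.0006 -0.0007] | over 1 rows: first [-0.0222  0.0274  0.0012] [ 0.005  -0.0006 -0.0007] F [-0.4  0.2 -4.1] open 0.142
```

>>> arm_command(
  steps=[
    {"hand": 0,"travel": [-0.025,0.03,0.001],"rotation": [0,0,0]},
    {"hand": 0,"travel": [0,0,0],"rotation": [0,0,0]},
  ],
)

```text
time: 23.52
eef_pos: [0.5503, 0.0005, 0.1651]
tcp_rot: [0.702, 0.09, 0.179, -0.683]
contact_force: [-0.2, -0.1, -4.5]
opening: 0.137
```

```bash
python3 - <<'E'
from h import *
pw()
for a in [(-.055,.004,-22)]:
    p,r=plate(*a); rel(p,r)
snap('side','s14'); p=cv2.imread('pics/s14.png'); cv2.imwrite('pics/s14z.png',cv2.resize(p[150:260,190:320],None,fx=5,fy=5,interpolation=cv2.INTER_CUBIC))
snap('wrist','w14')
E
```

```text
near edge [-41.8  -0.2   3.4] far edge [65.8 -0.2 46.8] pitch -21.98 roll -0.13 yaw-box -0.02 F [-0.2 -0.1 -4.5] Tq [ 0.05  0.41 -0.06] q5 0.65 t 23.525
t 23.52 pos [5.503e-01 5.000e-04 1.651e-01] dist [-12.1  -5.5   0.1] rot [ 0.1 -0.  -0. ] | full travel [-0.0403 -0.0184  0.0002] rot [ 0.005  -0.0006 -0.0008] | over 1 rows: first [-0.0403 -0.0184  0.0002] [ 0.005  -0.0006 -0.0008] F [-0.2 -0.1 -4.5] open 0.137
```

View pics/s14z.png

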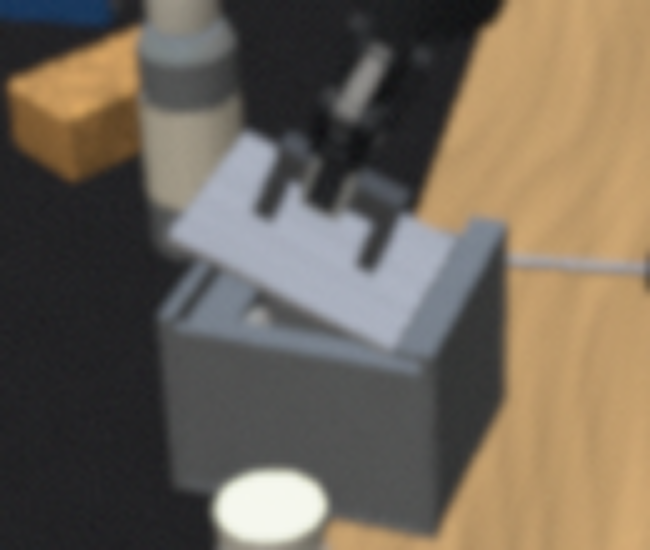

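View pics/w14.png

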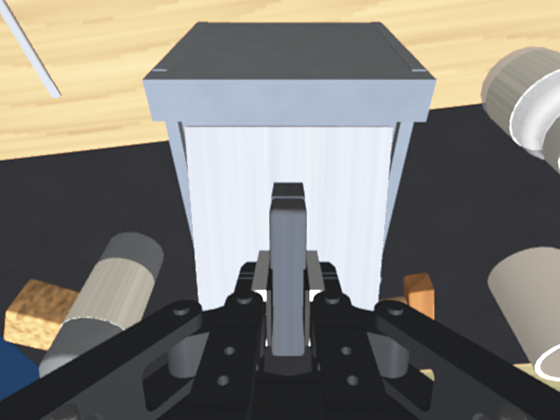

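```bash
python3 - <<'E'
from h import *
for a in [(-.052,.002,-20),(-.057,.002,-18)]:
    p,r=plate(*a); rel(p,r)
E
```

```text
t 23.62 pos [5.518e-01 2.000e-04 1.670e-01] dist [-10.4   0.8   0.2] rot [ 0.2 -0.   2.2] | full travel [-0.0345  0.0027  0.0005] rot [ 0.0055 -0.0005  0.0737] | over 1 rows: first [-0.0345  0.0027  0.0005] [ 0.0055 -0.0005  0.0737] F [-0.7  0.1 -3.6] open 0.137
t 23.62 pos [5.518e-01 2.000e-04 1.670e-01] dist [-13.3   1.2   0.2] rot [ 0.2 -0.   4.2] | full travel [-0.0442  0.0039  0.0005] rot [ 0.0055 -0.0006  0.1404] | over 1 rows: first [-0.0442  0.0039  0.0005] [ 0.0055 -0.0006  0.1404] F [-0.7  0.1 -3.6] open 0.137
```

>>> arm_command(
  steps=[
    {"hand": 0,"travel": [-0.02,0.003,0],"rotation": [0.005,0,0.035]},
    {"hand": 0,"travel": [-0.02,0.003,0],"rotation": [0,0,0.035]},
    {"hand": 0,"travel": [0,0,0],"rotation": [0,0,0]},
  ],
)

```text
time: 24.0
eef_pos: [0.5414, 0.0015, 0.1617]
tcp_rot: [0.703, 0.079, 0.168, -0.687]
contact_force: [0.3, 0.2, -3.2]
opening: 0.137
```

```bash
python3 - <<'E'
from h import *
pw()
for a in [(-.057,.002,-18)]:
    p,r=plate(*a); rel(p,r)
E
```

```text
near edge [-53.   -0.3   1.4] far edge [55.9 -0.3 41.2] pitch -20.1 roll -0.01 yaw-box -0.02 F [ 0.3  0.2 -3.2] Tq [ 0.06  0.38 -0.01] q5 0.69 t 24.0
t 24.0 pos [0.5414 0.0015 0.1617] dist [-1.6  0.3  0.3] rot [ 0.  -0.   2.1] | full travel [-0.0054  0.0011  0.0009] rot [ 0.0004 -0.0006  0.07  ] | over 1 rows: first [-0.0054  0.0011  0.0009] [ 0.0004 -0.0006  0.07  ] F [ 0.3  0.2 -3.2] open 0.137
```

```bash
python3 - <<'E'
from h import *
for a in [(-.058,.0015,-16),(-.0585,.0015,-11)]:
    p,r=plate(*a); rel(p,r)
E
```

```text
t 24.0 pos [0.5414 0.0015 0.1617] dist [-1.   2.7  0.3] rot [ 0.  -0.   4.1] | full travel [-0.0034  0.0089  0.0009] rot [ 0.0004 -0.0006  0.1366] | over 1 rows: first [-0.0034  0.0089  0.0009] [ 0.0004 -0.0006  0.1366] F [ 0.3  0.2 -3.2] open 0.137
t 24.0 pos [0.5414 0.0015 0.1617] dist [2.4 8.4 0.3] rot [ 0.  -0.   9.1] | full travel [0.0082 0.0278 0.0009] rot [ 0.0004 -0.0007  0.3033] | over 1 rows: first [0.0082 0.0278 0.0009] [ 0.0004 -0.0007  0.3033] F [ 0.3  0.2 -3.2] open 0.137
```

>>> arm_command(
  steps=[
    {"hand": 0,"travel": [-0.005,0.008,0.001],"rotation": [0,0,0.14]},
    {"hand": 0,"travel": [0,0,0],"rotation": [0,0,0]},
  ],
)

```text
time: 24.25
eef_pos: [0.5413, 0.0018, 0.1595]
tcp_rot: [0.705, 0.053, 0.143, -0.693]
contact_force: [0.4, -0.1, -3.1]
opening: 0.135
```

```bash
python3 - <<'E'
from h import *
pw()
for a in [(-.0585,.001,-11)]:
    p,r=plate(*a); rel(p,r)
E
```

```text
near edge [-58.2   0.    2.2] far edge [53.3  0.  34. ] pitch -15.94 roll -0.01 yaw-box -0.02 F [ 0.4 -0.1 -3.1] Tq [0.01 0.3  0.04] q5 0.76 t 24.25
t 24.25 pos [0.5413 0.0018 0.1595] dist [ 3.7  6.5 -0. ] rot [ 0.  -0.   4.9] | full travel [ 0.0122  0.0217 -0.0001] rot [ 0.0006 -0.0006  0.1647] | over 1 rows: first [ 0.0122  0.0217 -0.0001] [ 0.0006 -0.0006  0.1647] F [ 0.4 -0.1 -3.1] open 0.135
```

>>> arm_command(
  steps=[
    {"hand": 0,"travel": [0.011,0.02,0],"rotation": [0,0,0.165]},
    {"hand": 0,"travel": [0,0,0],"rotation": [0,0,0]},
  ],
)

```text
time: 24.5
eef_pos: [0.5468, 0.0011, 0.1553]
tcp_rot: [0.707, 0.024, 0.113, -0.698]
contact_force: [-0.1, 0.1, -4.5]
opening: 0.137
```

```bash
python3 - <<'E'
from h import *
pw()
for a in [(-.0585,.001,-6),(-.0585,.001,-2)]:
    p,r=plate(*a); rel(p,r)
E
```

```text
near edge [-58.1   0.1   1.9] far edge [55.7  0.  24.3] pitch -11.16 roll -0.02 yaw-box -0.01 F [-0.1  0.1 -4.5] Tq [ 0.06  0.28 -0.04] q5 0.85 t 24.5
t 24.5 pos [0.5468 0.0011 0.1553] dist [ 3.9  6.5 -0.1] rot [ 0.  -0.   5.2] | full travel [ 0.013   0.0217 -0.0002] rot [ 0.0006 -0.0005  0.1719] | over 1 rows: first [ 0.013   0.0217 -0.0002] [ 0.0006 -0.0005  0.1719] F [-0.1  0.1 -4.5] open 0.137
t 24.5 pos [0.5468 0.0011 0.1553] dist [ 7.  11.2 -0.1] rot [ 0.  -0.   9.2] | full travel [ 0.0233  0.0374 -0.0002] rot [ 0.0006 -0.0005  0.3053] | over 1 rows: first [ 0.0233  0.0374 -0.0002] [ 0.0006 -0.0005  0.3053] F [-0.1  0.1 -4.5] open 0.137
```

>>> arm_command(
  steps=[
    {"hand": 0,"travel": [0.011,0.021,0],"rotation": [0,0,0.17]},
    {"hand": 0,"travel": [0,0,0],"rotation": [0,0,0]},
  ],
)

```text
time: 24.75
eef_pos: [0.5511, 0.0007, 0.1498]
tcp_rot: [0.707, -0.007, 0.083, -0.702]
contact_force: [-0.2, 0.7, -3.3]
opening: 0.14
```

```bash
python3 - <<'E'
from h import *
pw()
for a in [(-.0585,.001,-3),(-.0583,.0,0)]:
    p,r=plate(*a); rel(p,r)
snap('wrist','w15')
E
```

```text
near edge [-59.1   0.2   1. ] far edge [56.2  0.2 13.5] pitch -6.22 roll -0.01 yaw-box 0.0 F [-0.2  0.7 -3.3] Tq [0.04 0.09 0.01] q5 0.93 t 24.75
t 24.75 pos [0.5511 0.0007 0.1498] dist [ 3.5  3.5 -0.2] rot [0.  0.  3.2] | full travel [ 0.0116  0.0118 -0.0008] rot [3.000e-04 1.000e-04 1.073e-01] | over 1 rows: first [ 0.0116  0.0118 -0.0008] [3.000e-04 1.000e-04 1.073e-01] F [-0.2  0.7 -3.3] open 0.14
t 24.75 pos [0.5511 0.0007 0.1498] dist [ 6.   8.  -0.2] rot [0.  0.  6.2] | full travel [ 0.0201  0.0266 -0.0008] rot [3.000e-04 1.000e-04 2.073e-01] | over 1 rows: first [ 0.0201  0.0266 -0.0008] [3.000e-04 1.000e-04 2.073e-01] F [-0.2  0.7 -3.3] open 0.14
```

View pics/w15.png

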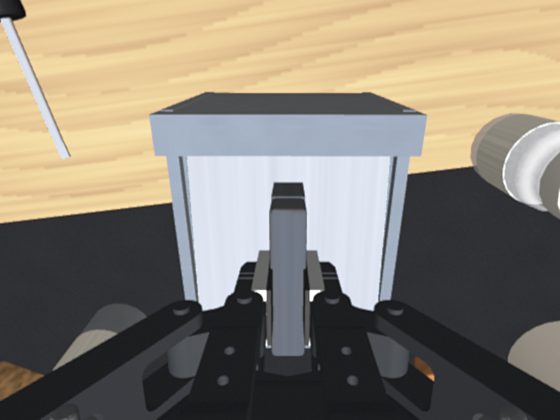

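>>> arm_command(
  steps=[
    {"hand": 0,"travel": [0.011,0.012,0],"rotation": [0,0,0.107]},
    {"hand": 0,"travel": [0,0,0],"rotation": [0,0,0]},
  ],
)

```text
time: 25.05
eef_pos: [0.5531, 0.0009, 0.1466]
tcp_rot: [0.707, -0.025, 0.064, -0.704]
contact_force: [-0.3, 0.7, -3.6]
opening: 0.14
```

```bash
python3 - <<'E'
from h import *
pw()
for a in [(-.0585,.0,-0.7)]:
    p,r=plate(*a); rel(p,r)
E
```

```text
near edge [-60.2   0.6   0.8] far edge [55.6  0.7  7.1] pitch -3.14 roll 0.0 yaw-box 0.03 F [-0.3  0.7 -3.6] Tq [-0.03  0.1  -0.02] q5 0.98 t 25.05
t 25.05 pos [0.5531 0.0009 0.1466] dist [ 3.9  3.5 -0.7] rot [-0.   0.   2.4] | full travel [ 0.0129  0.0118 -0.0022] rot [-0.0001  0.0011  0.0815] | over 1 rows: first [ 0.0129  0.0118 -0.0022] [-0.0001  0.0011  0.0815] F [-0.3  0.7 -3.6] open 0.14
```

>>> arm_command(
  steps=[
    {"hand": 0,"travel": [0.014,0.013,-0.002],"rotation": [0,0,0.09]},
    {"hand": 0,"travel": [0,0,0],"rotation": [0,0,0]},
  ],
)

```text
time: 25.3
eef_pos: [0.5563, 0.0002, 0.1431]
tcp_rot: [0.706, -0.041, 0.048, -0.706]
contact_force: [-0.2, 1.0, -4.1]
opening: 0.138
```

```bash
python3 - <<'E'
from h import *
pw()
for a in [(-.058,.0,0)]:
    p,r=plate(*a); rel(p,r)
E
```

```text
near edge [-59.3   0.3  -0.1] far edge [56.7  0.4  1.1] pitch -0.6 roll 0.01 yaw-box 0.06 F [-0.2  1.  -4.1] Tq [ 0.   -0.02  0.05] q5 1.02 t 25.3
t 25.3 pos [5.563e-01 2.000e-04 1.431e-01] dist [ 1.9  0.6 -0.4] rot [-0.   0.1  0.6] | full travel [ 0.0063  0.0019 -0.0012] rot [-0.0003  0.0021  0.02  ] | over 1 rows: first [ 0.0063  0.0019 -0.0012] [-0.0003  0.0021  0.02  ] F [-0.2  1.  -4.1] open 0.138
```

>>> arm_command(
  steps=[
    {"hand": 0,"travel": [0.006,0.008,0],"rotation": [0,0,0.025]},
    {"hand": 0,"travel": [0,0,0],"rotation": [0,0,0]},
  ],
)

```text
time: 25.55
eef_pos: [0.5569, 0.0005, 0.1432]
tcp_rot: [-0.706, 0.046, -0.043, 0.706]
contact_force: [0.2, -0.2, -4.8]
opening: 0.134
```

```bash
python3 - <<'E'
from h import *
pw()
E
```

```text
near edge [-59.6   0.7   0.9] far edge [56.4  0.9  0.5] pitch 0.22 roll 0.01 yaw-box 0.1 F [ 0.2 -0.2 -4.8] Tq [-0.03 -0.03  0.02] q5 1.04 t 25.55
```

>>> arm_command(
  steps=[
    {"hand": 0,"travel": [0.006,0.012,0],"rotation": [0,0,0]},
    {"hand": 0,"travel": [0,0.004,0],"rotation": [0,0,0]},
    {"hand": 0,"travel": [0,0,0],"rotation": [0,0,0]},
  ],
)

```text
time: 25.92
eef_pos: [0.5576, 0.0005, 0.143]
tcp_rot: [0.706, -0.046, 0.042, -0.705]
contact_force: [0.1, -0.2, -3.9]
opening: 0.14
```

```bash
python3 - <<'E'
from h import *
pw()
E
```

```text
near edge [-59.    0.6   0.8] far edge [57.   0.9  0.2] pitch 0.31 roll -0.06 yaw-box 0.14 F [ 0.1 -0.2 -3.9] Tq [-0.12 -0.02  0.01] q5 1.04 t 25.925
```

```bash
python3 - <<'E'
from h import *
snap('side','s16'); p=cv2.imread('pics/s16.png'); cv2.imwrite('pics/s16z.png',cv2.resize(p[150:260,190:320],None,fx=5,fy=5,interpolation=cv2.INTER_CUBIC))
snap('wrist','w16')
z=np.load('pics/w16.npz'); C=cloud('wrist',z['d'],dict(tcp_rot=z['q'],eef_pos=z['pos']))
Q=(C-BOX)@R.from_euler('z',-BY,degrees=True).as_matrix().T
for a,b in [((-.045,-.03),(.02,.042)),((-.045,-.03),(-.042,-.02)),((-.02,-.0),(.03,.044)),((-.02,-.0),(-.044,-.03))]:
    m=(Q[...,0]>a[0])&(Q[...,0]<a[1])&(Q[...,1]>b[0])&(Q[...,1]<b[1])&(abs(Q[...,2]-.095)<.03); print(a,b,m.sum(),np.median(Q[m][:,2]) if m.any() else None)
m=(Q[...,0]>-.066)&(Q[...,0]<-.05)&(abs(Q[...,1])<.04)&(Q[...,2]>.09);print('strip',np.median(Q[m][:,2]))
pw()
E
```

```text
(-0.045, -0.03) (0.02, 0.042) 1420 0.09549674760400584
(-0.045, -0.03) (-0.042, -0.02) 1429 0.09544745287121745
(-0.02, -0.0) (0.03, 0.044) 1060 0.09524140046092687
(-0.02, -0.0) (-0.044, -0.03) 1054 0.09519089170700938
strip 0.10659757748595773
near edge [-59.1   0.7   0.7] far edge [56.9  1.  -0.1] pitch 0.37 roll -0.05 yaw-box 0.15 F [-2.4 -0.7  1.3] Tq [-0.15  0.1   0.  ] q5 1.04 t 26.025
```

View pics/s16z.png

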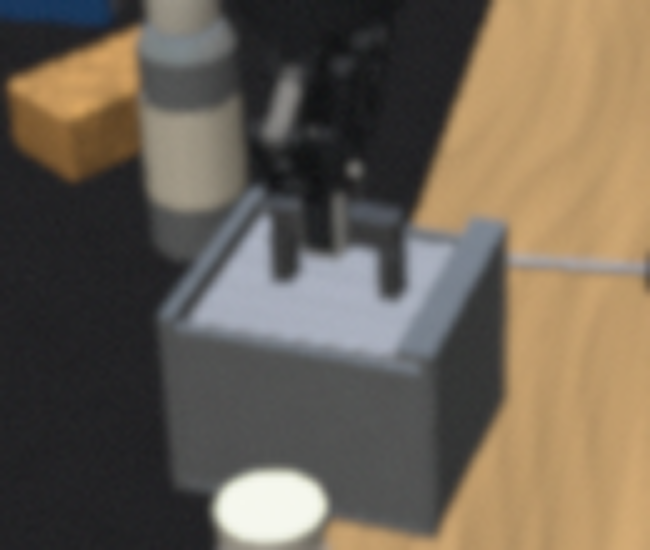

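>>> arm_command(
  steps=[
    {"hand": 0.3,"travel": [0,0,0],"rotation": [0,0,0]},
    {"hand": 0.5,"travel": [0,0,0],"rotation": [0,0,0]},
    {"hand": 0.6,"travel": [0,0,0],"rotation": [0,0,0]},
    {"hand": 0.6,"travel": [0,0,0],"rotation": [0,0,0]},
    {"hand": 0.6,"travel": [0,-0.05,0],"rotation": [0,0,0]},
    {"hand": 0.6,"travel": [0,-0.1,0],"rotation": [0,0,0]},
    {"hand": 0.6,"travel": [0,-0.2,0],"rotation": [0,0,0]},
    {"hand": 0.6,"travel": [0,-0.2,0],"rotation": [0,0,0]},
    {"hand": 1,"travel": [-0.1,-0.15,0],"rotation": [0,0,0]},
    {"hand": 1,"travel": [-0.1,0,0],"rotation": [0,0,0]},
    {"hand": 1,"travel": [0,0,0],"rotation": [0,0,0]},
    {"hand": 1,"travel": [0,0,0],"rotation": [0,0,0]},
  ],
)

```text
time: 27.52
eef_pos: [0.4991, 0.0079, 0.3689]
tcp_rot: [0.706, -0.042, 0.046, -0.705]
contact_force: [-0.4, -0.0, 1.2]
opening: 1.002
```

```bash
python3 - <<'E'
from h import *
from m0 import rect
snap('wrist','w17'); snap('side','s17'); snap('top','t17')
z=np.load('pics/w17.npz'); C=cloud('wrist',z['d'],dict(tcp_rot=z['q'],eef_pos=z['pos']))
Q=(C-BOX)@R.from_euler('z',-BY,degrees=True).as_matrix().T; Q=Q.reshape(-1,3)
i=(abs(Q[:,0])<.066)&(abs(Q[:,1])<.06)
b=Q[i&(Q[:,2]>.115)&(Q[:,2]<.15)]; rect(b,'coverbar in box frame'); print(np.median(b[:,2]))
pl=Q[(abs(Q[:,0])<.046)&(abs(Q[:,1])<.046)&(abs(Q[:,1])>.015)&(abs(Q[:,2]-.095)<.012)]
A=np.c_[pl[:,:2],np.ones(len(pl))]; print('plane',np.linalg.lstsq(A,pl[:,2],rcond=None)[0],len(pl))
rect(Q[(abs(Q[:,0])<.08)&(abs(Q[:,1])<.08)&(Q[:,2]>.085)&(Q[:,2]<.111)],'box outer in box frame')
z=np.load('pics/side17.npz') if 0 else np.load('pics/s17.npz'); C=cloud('side',z['d']).reshape(-1,3)
r=C[(abs(C[:,0]-.46)<.13)&(abs(C[:,1]-.295)<.09)]; rect(r[(r[:,2]>.012)&(r[:,2]<.2)],'chute'); rect(r[(r[:,2]>.074)&(r[:,2]<.1)],'chutebar')
print(ctrl.get_state()['eef_pos'])
E
```

```text
coverbar in box frame 829 rect [array([-1.1,  0.7]), array([64.4, 13.9]), np.float64(0.1)] zmed 0.1383 zmax 0.1408
0.13833195451839286
plane [0.00029689 0.00096218 0.094662  ] 3928
box outer in box frame 10393 rect [array([0.4, 0.1]), array([118.1, 135.2]), np.float64(90.0)] zmed 0.095 zmax 0.1106
chute 1921 rect [array([469.3, 294.5]), array([190.1,  55.2]), np.float64(21.9)] zmed 0.0266 zmax 0.0879
chutebar 327 rect [array([451.3, 287.8]), array([69. , 16.9]), np.float64(20.7)] zmed 0.0837 zmax 0.0879
[0.49912688 0.00792194 0.36745829]
```

View pics/w17.png

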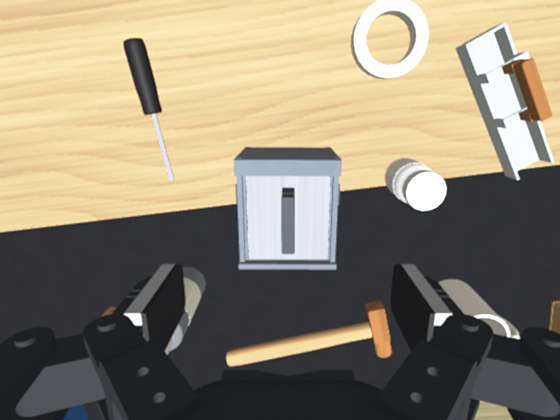

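View pics/s17.png

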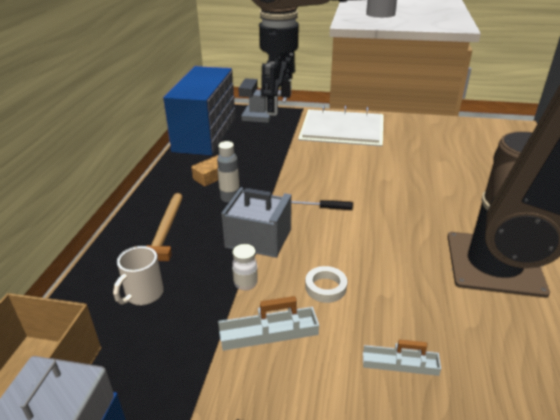

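Cover is flat (plate top at 0.0947, slope about 0.001, offset −1.5 mm in x and +0.6 mm in y). The chute stands upright and empty at pixel (268,325), and the bystanders are where they began. Handing in.

```bash
python3 -c "
from plant import ctrl
print(ctrl.sign_off())"
```

```text
the job is handed in; nothing more can be done
None
```

I did the whole job and handed it in at about 27.7 s of the 72 s allowed; sign-off reports no verdict.

**What I did**
- **Bolts:** I gripped the larger chute by its bar and tipped it to 40° with the spout over the box opening. All three bolts slid in, and the wrist picture showed all three below the deck before I fitted the cover.
- **Chute:** I stood it back on the bench close to its old place, about 14 mm further along x.
- **Cover:** I tilted it 22°, hooked its near edge under the lip and lowered it flat, then released it and moved the arm clear.

**Last checks**
- **Cover:** The plate's top measured 94.7 mm above the bench against 95 expected, with a slope of about 0.001. Its bar was about 1 mm off centre in x and 0.7 mm in y, and parallel to the box within about 0.1°.
- **Chute:** It stands upright, empty and well clear of the box.
- **Bystanders:** In the final side and wrist pictures they look unmoved; I did not measure them.

**What went wrong or disagreed**
- My first move call was refused because rows left out fields.
- The first grip on the chute came out 10 mm too high, so I regripped it lower.
- The cover was also gripped about 7 mm high, which caused no trouble.
- When the cover touched the deck, the force reading hardly changed at first. I went by the depth measurement instead.
- The bolts can't be seen under the cover, so I didn't check them again at the end.

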